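# Unload the cast weights from the mould and set them drying

## Robot

A 6-joint arm with a two-finger parallel gripper is mounted at the origin on the work surface. World frame = base frame: x ahead of the robot, y to its left, z up, the work surface at z = 0. Lengths are in m, angles in rad, forces in N, time in s.
With the tool pointing down it reaches from about 0.35 to 0.975 m from the base axis. Payload 17.4 kg.
Tool frame: the origin (TCP) lies between the finger pads; the fingertips stand 11 mm ahead of it and the grasp point (between the pads) lies 8 mm behind it; z points along the fingers, x is the direction in which the jaws open and shut, and the axes are right-handed (so a half turn about z gives the same grasp; the last joint's range is limited). The gripper opens to 85 mm and grips with 20 to 120 N. Pads are 22 mm wide; open, the fingers measure 114 mm over their backs; the gripper's body (76 mm by 85 mm) begins 54 mm behind the grasp point. The pads swing forward as they close: fully open they stand 13 mm farther back than shut.
Start: joints at [-1.166, 0.116, 1.442, -0, 1.584, -0.038], TCP at [0.289, -0.61, 0.242] pointing down, gripper open.
Joint ranges: [-2.83, 2.83], [-0.83, 2.19], [0.07, 2.5], [-1.14, 4.28], [0.01, 3], [-2.97, 2.97]. Speed limits (rad/s): [1.89, 1.89, 2.22, 3.14, 3.14, 3.14].

## Interface

Orientations are given as a 3x3 rotation matrix whose columns are the frame's x, y, z axes.
In Python, from cell import state, camera, camera_info, sign_off gives the robot as it stands. The module is installed in compiled form; this text tells all that it offers.
- The arm moves only by the tool arm_command, never from a script. Its argument "moves" is a list of rows, each a list of 3 entries, a list of its own where there are three numbers: the closure, from 0 (fully open) to 1 (shut), then the shift along the tool's x, y, z in mm, then the turn, a rotation vector about the tool's x, y, z in degrees. In form: [[hand, [x, y, z], [ax, ay, az]], ...]. A call has 1 to 20 rows; each row shifts and turns the pose as measured when the row begins, along the tool's axes as they then stand; what a row does not reach is not made up. A row lasts 1/8 s, in which the tool goes at most 62.5 mm and 10.7 degrees, less where a joint would pass 70% of its speed; a pose out of reach is approached as far as the arm can. A call is refused whole if a number of a shift passes 62.5 or a number of a turn 10.7, either way. A call with a gripper value outside its range is refused whole. The fingers move at their own pace and stop on an object; "grip_force" is the grip in N (left out, the last holds). Time passes only in rows, so rows that do not move let the fingers close. It gives the time, the measured TCP pose, the force and the opening at its end, in the units of the state.
- state(): the state, without advancing time (a new reading comes with each control period).
- camera(name): name is "scene" or "top" or "wrist"; returns the picture (480x640x3 uint8, red, green, blue); there is no depth.
- camera_info(name): a dict with "K" (3x3 intrinsics, pixels), "dist" ([k1, k2, p1, p2, k3] as OpenCV has them; the pictures are not rectified), "world_to_cam" (4x4, takes a point from world to camera coordinates). Camera axes: x right, y down, z forward; pixel columns grow to the right and rows downward; lengths in m; the calibration is good to about 2 mm. A picture is of the moment at which its call begins: read the wrist's pose just before it. camera_info takes no time and is no camera call; for the wrist camera it gives the pose at the moment of the call.
- sign_off(): hands the job in, once; it reports no verdict.
The state is a dict: "clock": time; "joints": joint angles; "joint_vel": joint speeds; "tau": joint torques, N m; "position": TCP position; "tcp_rot": TCP orientation; "ft_force": force on the tool from outside, world axes, zero at the start; "torque": the same for the moment, N m; "finger_gap": opening from 0.0 (shut) to 1.0 (fully open).
Only numpy, scipy, OpenCV 4.12 (cv2) and the standard library are available. Lean on these libraries where they do the work, as an engineer would, in place of code of your own. Each camera call takes 0.05 s, during which the arm holds its last target.

## Task

The concrete drawing weights have set: first switch off the mould's warming plate, and only then lift every weight out of the mould and stand it on its base, flat on the slatted deck of the drying stand, inside the lip and not on top of another. When all the weights are on the deck, switch on the drying stand's fan (its left-hand bat as the robot sees it) and after that its heater (the right-hand one); a switch is on when its bat leans towards the white dot. Leave the mug, the jar and the pencil where they are.

Things in the scene. Friction and masses are not known exactly. Their poses are not given: they have to be found in the camera images.
- mould: Dark steel warming plate 196 x 220 x 16 mm with an aluminium mould block (170 x 194 mm, top at z 42 mm) that has six open cavities 63 (x) x 47 (y) mm, 16 mm deep (floor at z 26 mm), centred at x -42 / +42, y -62 / 0 / +62 mm. Fixed. Origin: centre of the plate's underside, on the table, z up. Its switch housing (one bat) is on its -x side.
- dryer: Drying stand: plywood box 204 x 214 mm, slatted deck at z 45 mm over a fan, 190 x 200 mm inside a lip 7 mm wide and 6 mm above the deck. Holds six weights, side by side as in the mould (say x -45 / +45, y -62 / 0 / +62 mm). Fixed. Origin: centre of its underside, on the table, z up. Its switch housing (two bats) is on its -x side.
- warmer_switch (a joint): Steel toggle bat, 36 mm from pivot to tip, 8 mm thick (10 at the tip), on top of a switch housing 60 mm deep, 50 mm high. Snaps over centre: 0 upright, +0.42 rad ON (leans to its station's +y, to the white dot), -0.42 rad OFF (to -y). 2 to 5 N sideways near its end takes it past centre; it then snaps over and stays. The mould's warming plate; starts on.
- warmer_switch_pivot (a point): The pivot of the warming plate's bat, in the middle of the housing's top, z = 50 mm; axes are those of the mould (the bat swings along y).
- fan_switch (a joint): Steel toggle bat, 36 mm from pivot to tip, 8 mm thick (10 at the tip), on top of a switch housing 60 mm deep, 50 mm high. Snaps over centre: 0 upright, +0.42 rad ON (leans to its station's +y, to the white dot), -0.42 rad OFF (to -y). 2 to 5 N sideways near its end takes it past centre; it then snaps over and stays. The drying fan; starts off.
- fan_switch_pivot (a point): The pivot of the fan's bat, on the housing's top, z = 50 mm, 55 mm to the +y side of the middle (the left-hand bat seen from the robot); axes are those of the drying stand (the bat swings along y).
- heat_switch (a joint): Steel toggle bat, 36 mm from pivot to tip, 8 mm thick (10 at the tip), on top of a switch housing 60 mm deep, 50 mm high. Snaps over centre: 0 upright, +0.42 rad ON (leans to its station's +y, to the white dot), -0.42 rad OFF (to -y). 2 to 5 N sideways near its end takes it past centre; it then snaps over and stays. The dryer's heater; starts off.
- heat_switch_pivot (a point): The pivot of the heater's bat, on the housing's top, z = 50 mm, 55 mm to the -y side of the middle (the right-hand bat seen from the robot); axes are those of the drying stand (the bat swings along y).
- weight0_bar (a point): Cast concrete drawing weight, 0.11 to 0.2 kg: slab 60 (x) x 44 (y) x 22 mm with a wooden grip bar 44 (x) x 14 (y) x 28 mm high on the middle of its top. This point: the bar's centre, 36 mm above the underside; z up. Starts in a mould cavity, 1.5 mm play each side, slab 6 mm proud of the block; or absent (four to six weights are present).
- weight1_bar (a point): Cast concrete drawing weight, 0.11 to 0.2 kg: slab 60 (x) x 44 (y) x 22 mm with a wooden grip bar 44 (x) x 14 (y) x 28 mm high on the middle of its top. This point: the bar's centre, 36 mm above the underside; z up. Starts in a mould cavity, 1.5 mm play each side, slab 6 mm proud of the block; or absent (four to six weights are present).
- weight2_bar (a point): Cast concrete drawing weight, 0.11 to 0.2 kg: slab 60 (x) x 44 (y) x 22 mm with a wooden grip bar 44 (x) x 14 (y) x 28 mm high on the middle of its top. This point: the bar's centre, 36 mm above the underside; z up. Starts in a mould cavity, 1.5 mm play each side, slab 6 mm proud of the block; or absent (four to six weights are present).
- weight3_bar (a point): Cast concrete drawing weight, 0.11 to 0.2 kg: slab 60 (x) x 44 (y) x 22 mm with a wooden grip bar 44 (x) x 14 (y) x 28 mm high on the middle of its top. This point: the bar's centre, 36 mm above the underside; z up. Starts in a mould cavity, 1.5 mm play each side, slab 6 mm proud of the block; or absent (four to six weights are present).
- weight4_bar (a point): Cast concrete drawing weight, 0.11 to 0.2 kg: slab 60 (x) x 44 (y) x 22 mm with a wooden grip bar 44 (x) x 14 (y) x 28 mm high on the middle of its top. This point: the bar's centre, 36 mm above the underside; z up. Starts in a mould cavity, 1.5 mm play each side, slab 6 mm proud of the block; or absent (four to six weights are present).
- weight5_bar (a point): Cast concrete drawing weight, 0.11 to 0.2 kg: slab 60 (x) x 44 (y) x 22 mm with a wooden grip bar 44 (x) x 14 (y) x 28 mm high on the middle of its top. This point: the bar's centre, 36 mm above the underside; z up. Starts in a mould cavity, 1.5 mm play each side, slab 6 mm proud of the block; or absent (four to six weights are present).
- mug: Blue enamel mug, 80 mm across, 85 mm high, standing at the far side of the table; origin at the centre of its underside. Bystander.
- jar: Round closed glass jar, 76 mm across, 100 mm high, at the far side of the table; origin at the centre of its underside. Bystander.
- pencil: Brown wooden pencil, 168 mm long, 8 mm thick, lying on the table in front of the robot; origin at its middle, underneath. Bystander.
There are look-alikes about, which are no part of the job. Leave any purple look-alike of the part that bears weight1_bar alone. What is shaped like the part that bears weight0_bar but red is not meant.

How it is judged:
By the outcome, as a careful person would: the job done as asked, in the order asked, and still so for the second after the job is handed in, with the robot touching nothing.
Of weight0, weight1, weight2, weight3, weight4, weight5 only 4 to 6 are there at a start; the rules pass over those that are not, and their reading is None.
At some moment in a run one of weight0, weight1, weight2, weight3, weight4, weight5 may be knocked a few centimetres aside while the robot is not near it.
Once in a run the grip may slacken for a moment while it holds something.
It also fails if it takes over 210 s, if anything falls off the work surface, if the arm or the gripper's body presses on something with over 40 N, if the wrist force passes 120 N, or if a joint passes its speed limit or range.

## Working session

There is one attempt and no reset: what is moved stays moved. The work goes in short steps, Python scripts to look and compute and a tool call to move; the robot and the scene stay as the last step left them, time stands still between calls to the robot, and variables do not carry over. Pictures are saved under pics/ and viewed, and the job is handed in when it is done.

Besides the shell and the picture viewer there is one more tool, called after ">>>" as name(argument=value, ...), one argument or row to a line, values as JSON. arm_command: Moves the arm, as the interface text tells. Its arguments: {"type":"object","properties":{"moves":{"type":"array","items":{"type":"array"}},"grip_force":{"type":"number"}},"required":["moves"]}

```bash
ls; mkdir -p pics
python3 - <<'E'
from cell import *
import cv2
s=state(); print(s)
for n in ["scene","top","wrist"]:
    i=camera_info(n); print(n,i)
    cv2.imwrite(f"pics/{n}0.png",cv2.cvtColor(camera(n),cv2.COLOR_RGB2BGR))
E
```

```text
pics
{'clock': 0.0, 'joints': array([-1.16583483e+00,  1.16492713e-01,  1.44227954e+00,  1.30086673e-05,
        1.58401585e+00, -3.77887735e-02]), 'joint_vel': array([ 9.78290881e-04, -8.26156883e-05,  1.06691675e-03,  3.87725206e-04,
        8.52039778e-04, -9.25684242e-04]), 'tau': array([ 4.31020424e-03, -7.31980705e+01, -6.32484412e+01,  3.28795227e-05,
        6.30492781e-03,  6.25949383e-05]), 'position': array([ 0.28911619, -0.60974182,  0.24154877]), 'tcp_rot': array([[ 4.28426041e-01, -9.03576735e-01, -4.59031595e-04],
       [-9.03576063e-01, -4.28426283e-01,  1.10388296e-03],
       [-1.19410416e-03, -5.81622425e-05, -9.99999285e-01]]), 'ft_force': array([-0.68208351, -0.11913802, -0.11744332]), 'torque': array([-0.00107853, -0.01398987, -0.02421653]), 'finger_gap': 1.0041813917114137}
scene {'K': array([[585.72268416,   0.        , 308.42035724],
       [  0.        , 585.72268416, 240.57587509],
       [  0.        ,   0.        ,   1.        ]]), 'dist': array([-0.06678731,  0.        ,  0.        ,  0.        ,  0.        ]), 'world_to_cam': array([[ 0.60959885,  0.79
[... 625 characters left out ...]
0212974, -0.99495893,  0.83084969],
       [ 0.        ,  0.        ,  0.        ,  1.        ]])}
wrist {'K': array([[408.16703436,   0.        , 322.96288225],
       [  0.        , 408.16703436, 236.14492614],
       [  0.        ,   0.        ,   1.        ]]), 'dist': array([0.02242496, 0.        , 0.        , 0.        , 0.        ]), 'world_to_cam': array([[ 4.28557632e-01, -9.03514446e-01,  3.81521156e-05,
        -6.74391585e-01],
       [-8.59500344e-01, -4.07667713e-01,  3.08328064e-01,
        -3.95048766e-02],
       [-2.78563306e-01, -1.32169137e-01, -9.51280087e-01,
         3.78156401e-01],
       [ 0.00000000e+00,  0.00000000e+00,  0.00000000e+00,
         1.00000000e+00]])}
```

View pics/top0.png

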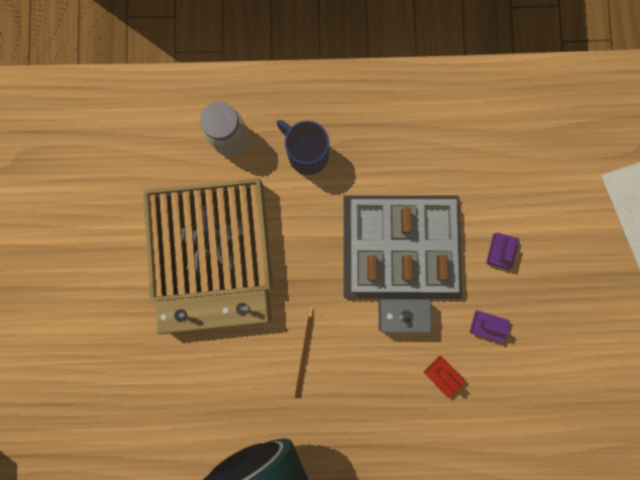

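View pics/scene0.png

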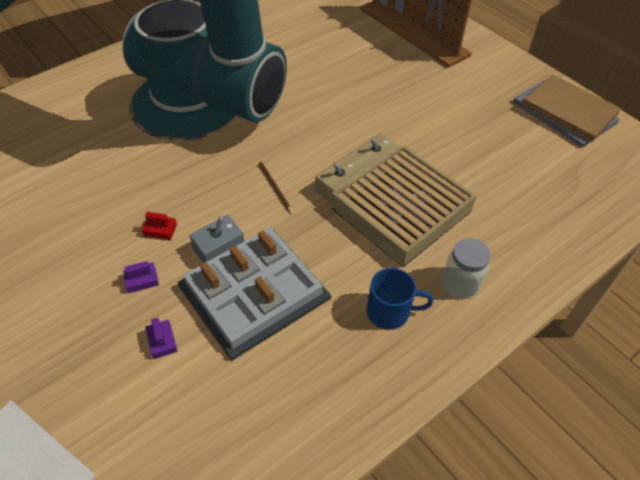

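View pics/wrist0.png

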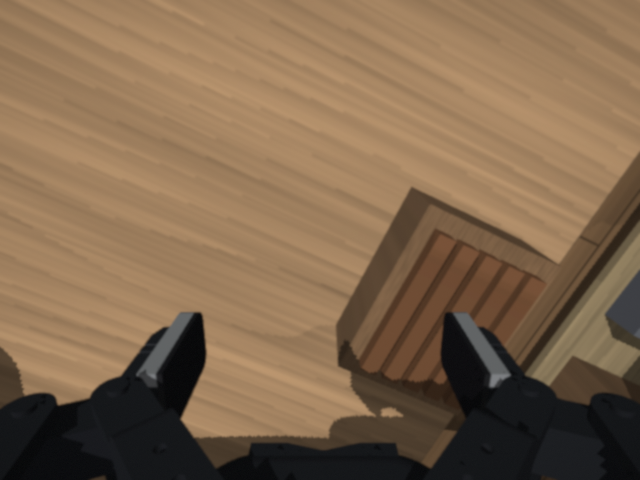

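Candidates in the top view are the four brown-barred weights in the mould at (406,220), (372,267), (407,267) and (442,267). The look-alikes are purple at (503,250) and (491,326), and red at (445,376). I choose the four in the mould and will check them in close crops.

Run:
```python
import cv2
a=cv2.imread("pics/top0.png")
cv2.imwrite("pics/c_m.png",cv2.resize(a[185:345,335:470],None,fx=4.4,fy=3.7*1,interpolation=cv2.INTER_CUBIC)) if 0 else cv2.imwrite("pics/c_m.png",cv2.resize(a[190:340,335:485],None,fx=4,fy=4,interpolation=cv2.INTER_CUBIC))
cv2.imwrite("pics/c_d.png",cv2.resize(a[175:340,135:285],None,fx=3.6,fy=3.6,interpolation=cv2.INTER_CUBIC))
```

```text
(no output)
```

View pics/c_m.png

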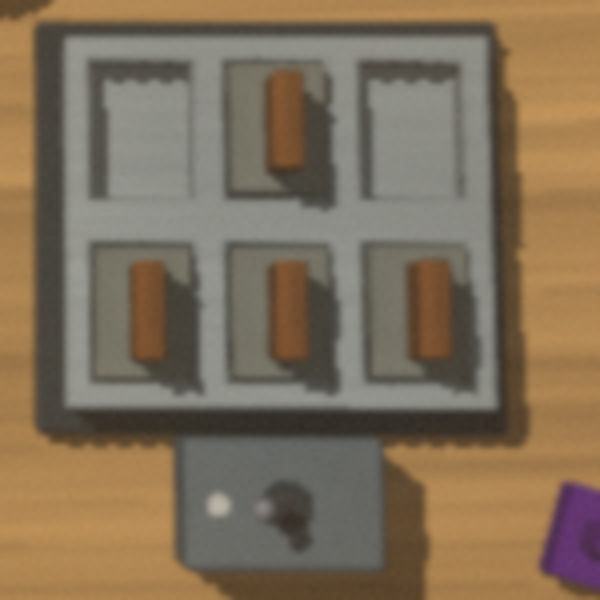

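View pics/c_d.png

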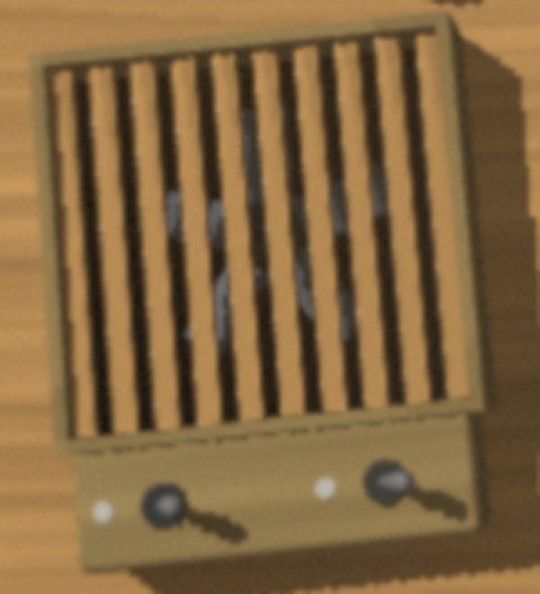

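```bash
cat > h.py <<'E'
import numpy as np, cv2
from scipy.optimize import least_squares
from cell import *
def save(n,f):
    im=camera(n); cv2.imwrite(f"pics/{f}.png",cv2.cvtColor(im,cv2.COLOR_RGB2BGR)); return im
def proj(info,P):
    T=info["world_to_cam"]; rv,_=cv2.Rodrigues(T[:3,:3])
    return cv2.projectPoints(np.atleast_2d(np.array(P,float)),rv,T[:3,3],info["K"],info["dist"])[0][:,0]
def unproj(info,uv,z):
    T=info["world_to_cam"]; R=T[:3,:3];t=T[:3,3]
    u=cv2.undistortPoints(np.array(uv,float).reshape(-1,1,2),info["K"],info["dist"])[:,0]
    d=np.c_[u,np.ones(len(u))]@R; c=-R.T@t
    return c+d*((z-c[2])/d[:,2])[:,None]
def w(pose,P):
    x,y,a=pose; P=np.atleast_2d(np.array(P,float)); c,s=np.cos(a),np.sin(a)
    return np.c_[x+c*P[:,0]-s*P[:,1],y+s*P[:,0]+c*P[:,1],P[:,2]]
def fit(obs,x0):
    f=lambda p:np.concatenate([(proj(i,w(p,L))-np.array(uv)).ravel() for i,L,uv in obs])
    r=least_squares(f,x0,loss='soft_l1'); return r.x,r.fun
E
python3 - <<'E'
from h import *
i=camera_info("top")
mu=np.array([[64,36],[492,36],[498,410],[64,410]])/4+[335,190]-.4
du=np.array([[32,57],[447,14],[484,408],[60,450]])/3.6+[135,175]-.4
M=[[.085,.097,.042],[.085,-.097,.042],[-.085,-.097,.042],[-.085,.097,.042]]
D=[[.102,.107,.051],[.102,-.107,.051],[-.102,-.107,.051],[-.102,.107,.051]]
m,f=fit([(i,M,mu)],[.55,-.2,0]);print(m,f.round(1))
d,f=fit([(i,D,du)],[.55,.2,0]);print(d,f.round(1))
np.save("md.npy",[m,d])
j=camera_info("scene"); a=cv2.imread("pics/scene0.png"); b=cv2.imread("pics/top0.png")
for P in (w(m,M),w(d,D)):
    for im,inf in((a,j),(b,i)): cv2.polylines(im,[np.round(proj(inf,P)*16).astype(int)],True,(0,0,255),1,cv2.LINE_AA,4)
cv2.imwrite("pics/ov1.png",cv2.resize(a[120:360,160:490],None,fx=2.4,fy=2.4))
cv2.imwrite("pics/ov2.png",cv2.resize(b[170:340,130:480],None,fx=2.2,fy=2.2))
# bars
bu=np.array([[289,72],[271,72],[148,262],[290,262],[432,262]])
print(unproj(i,np.array([[287,118],[149,310],[290,310],[431,310]])/4+[335,190]-.4,.026+.05))
print(w(m,[[.042,0,.076],[-.042,.062,.076],[-.042,0,.076],[-.042,-.062,.076]]))
E
```

```text
[ 0.56720213 -0.18952746 -0.02737423] [ 0.5  0.3 -1.1  0.5 -0.2 -0.1  0.7 -0.6]
[0.58675724 0.17097658 0.08214461] [-0.7 -1.   0.7 -1.1  0.9  0.5 -0.8  1.7]
[[ 0.6098899  -0.18917102  0.076     ]
 [ 0.52682238 -0.12553536  0.076     ]
 [ 0.52538087 -0.18695452  0.076     ]
 [ 0.52395666 -0.24821357  0.076     ]]
[[ 0.60918639 -0.19067703  0.076     ]
 [ 0.52691485 -0.12640111  0.076     ]
 [ 0.52521786 -0.18837789  0.076     ]
 [ 0.52352087 -0.25035466  0.076     ]]
```

View pics/ov1.png

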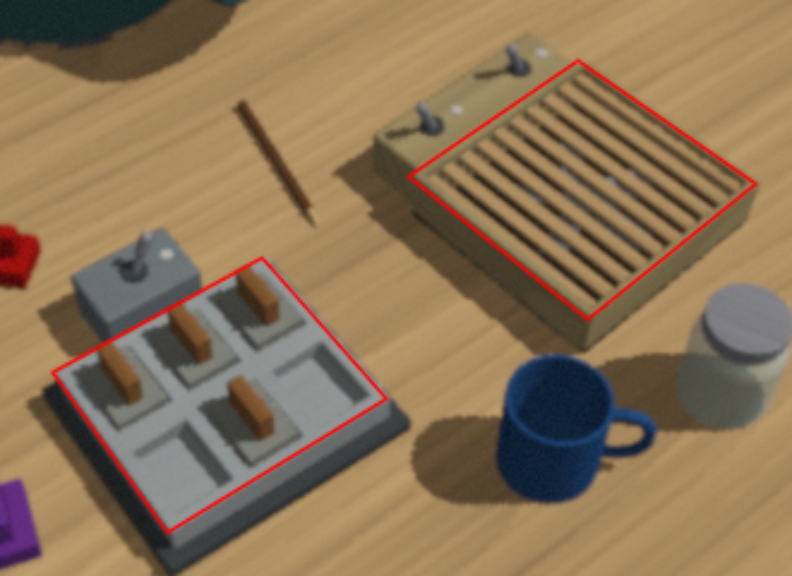

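View pics/ov2.png

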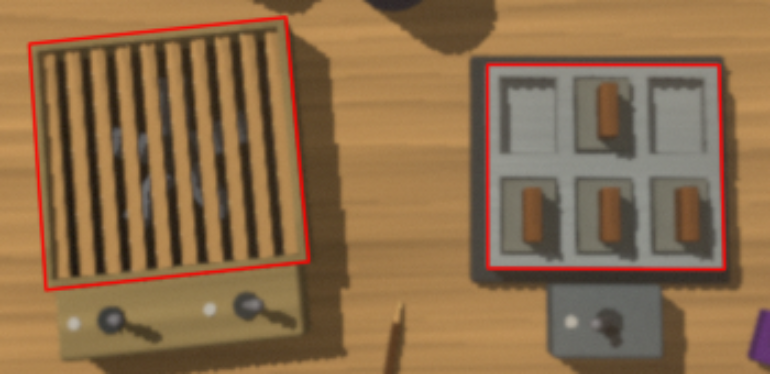

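```bash
cat >> h.py <<'E'
from scipy.spatial.transform import Rotation as Ro
MD=np.load("md.npy") if __import__("os").path.exists("md.npy") else None
def tgt(st,p):  # TCP target in station frame ('m'/'d'), jaws along station y; prints tool-frame shift & turn
    ps=MD[0] if st=='m' else MD[1]
    P=w(ps,[p])[0]; a=ps[2]; x=np.array([np.sin(a),-np.cos(a),0]); z=np.array([0,0,-1.]); y=np.cross(z,x)
    s=state(); R=s["tcp_rot"]
    Rt=np.c_[x,y,z]; rv=Ro.from_matrix(R.T@Rt).as_rotvec(degrees=True)
    print(st,p,"world",P.round(4),"shift now-axes",(R.T@(P-s["position"])*1e3).round(1),"shift tgt-axes",(Rt.T@(P-s["position"])*1e3).round(1),"turn",rv.round(1))
E
python3 - <<'E'
from h import *
i=camera_info("top"); m,d=MD
for st,p,t in((m,[-.128,0,.05],"m"),(d,[-.132,.055,.05],"f"),(d,[-.132,-.055,.05],"h")):
    print(t,(proj(i,w(st,[p]))).round(1), (proj(i,w(st,[[p[0],p[1]+ (.0147 if t=='m' else -.0147),.083]]))).round(1))
print(np.array([287,500])/4+[335,190], np.array([[163,505],[386,484]])/3.6+[135,175])
tgt('m',[-.128,.05,.12]); tgt('m',[-.128,.05,.079])
E
```

```text
m [[406.1 316.1]] [[400.8 317.3]]
f [[181. 315.]] [[183.6 315.4]]
h [[242.6 308.4]] [[247.7 308.4]]
[406.75 315.  ] [[180.27777778 315.27777778]
 [242.22222222 309.44444444]]
m [-0.128, 0.05, 0.12] world [ 0.4406 -0.136   0.12  ] shift now-axes [-363.1 -339.9  122. ] shift tgt-axes [-477.7 -138.4  121.7] turn [ 0.   0.1 26.9]
m [-0.128, 0.05, 0.079] world [ 0.4406 -0.136   0.079 ] shift now-axes [-363.  -339.9  163. ] shift tgt-axes [-477.7 -138.4  162.7] turn [ 0.   0.1 26.9]
```

>>> arm_command(
  moves=[
    [1,[0,0,0],[0,0,9]],
    [1,[0,0,0],[0,0,9]],
    [1,[0,0,0],[0,0,9]],
  ],
)

```text
clock: 0.52
position: [0.2891, -0.6095, 0.2407]
tcp_rot: [[-0.041, -0.999, -0.001], [-0.999, 0.041, 0.002], [-0.002, 0.001, -1.0]]
ft_force: [0.2, 0.2, -0.6]
finger_gap: 0.376
```

Run:
```python
from h import *
print(state()["finger_gap"]); tgt('m',[-.128,.05,.12]); tgt('m',[-.128,.05,.079])
```

```text
0.37619687080226594
m [-0.128, 0.05, 0.12] world [ 0.4406 -0.136   0.12  ] shift now-axes [-479.1 -131.9  121.6] shift tgt-axes [-477.5 -138.5  120.7] turn [ 0.1  0.1 -0.8]
m [-0.128, 0.05, 0.079] world [ 0.4406 -0.136   0.079 ] shift now-axes [-479.  -132.   162.6] shift tgt-axes [-477.5 -138.5  161.7] turn [ 0.1  0.1 -0.8]
```

>>> arm_command(
  moves=[
    [1,[-50,-14,0],[0,0,-0.8]],
    [1,[-50,-14,0],[0,0,0]],
    [1,[-50,-14,0],[0,0,0]],
    [1,[-50,-14,0],[0,0,0]],
    [1,[-50,-14,0],[0,0,0]],
    [1,[-50,-14,0],[0,0,0]],
    [1,[-50,-14,0],[0,0,0]],
    [1,[-50,-14,0],[0,0,0]],
    [1,[-40,-13,0],[0,0,0]],
    [1,[-38,-13,0],[0,0,0]],
    [1,[0,0,0],[0,0,0]],
  ],
)

```text
clock: 1.9
position: [0.4446, -0.121, 0.2395]
tcp_rot: [[-0.031, -1.0, -0.001], [-0.999, 0.031, 0.005], [-0.005, 0.002, -1.0]]
ft_force: [0.2, 0.1, 0.0]
finger_gap: 0.001
```

Run:
```python
from h import *
tgt('m',[-.128,.05,.12]); tgt('m',[-.128,.05,.079])
save("wrist","w1")
```

```text
m [-0.128, 0.05, 0.12] world [ 0.4406 -0.136   0.12  ] shift now-axes [ 15.8   3.3 119.4] shift tgt-axes [ 15.1   3.5 119.5] turn [ 0.1  0.3 -0.2]
m [-0.128, 0.05, 0.079] world [ 0.4406 -0.136   0.079 ] shift now-axes [ 16.    3.2 160.4] shift tgt-axes [ 15.1   3.5 160.5] turn [ 0.1  0.3 -0.2]
```

View pics/w1.png

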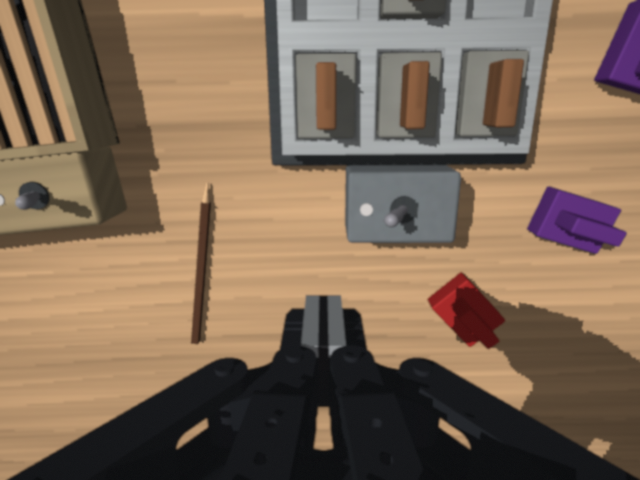

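>>> arm_command(
  moves=[
    [1,[16,3,50],[0,0.3,-0.2]],
    [1,[0,0,50],[0,0,0]],
    [1,[0,0,40],[0,0,0]],
    [1,[0,0,19],[0,0,0]],
    [1,[0,0,0],[0,0,0]],
  ],
)

```text
clock: 2.58
position: [0.4388, -0.1423, 0.076]
tcp_rot: [[-0.033, -0.999, -0.001], [-0.999, 0.033, -0.002], [0.002, 0.001, -1.0]]
ft_force: [-0.6, -0.5, 0.5]
finger_gap: -0.001
```

Run:
```python
from h import *
tgt('m',[-.128,.015,.079])
save("wrist","w2")
```

```text
m [-0.128, 0.015, 0.079] world [ 0.4397 -0.171   0.079 ] shift now-axes [28.6 -1.8 -3. ] shift tgt-axes [28.7 -1.7 -3. ] turn [ 0.1 -0.1 -0.3]
```

View pics/w2.png

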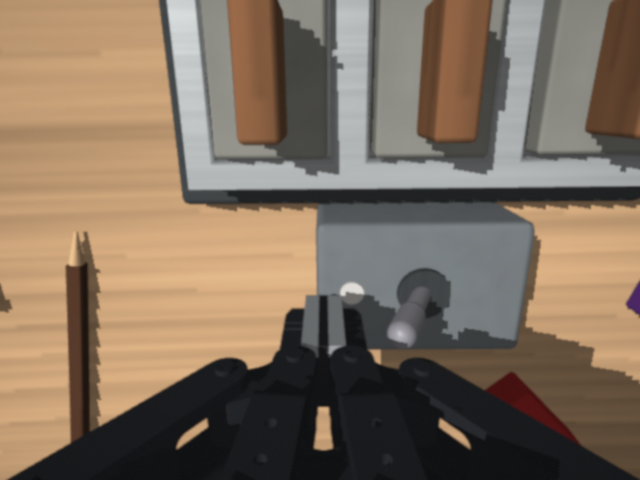

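>>> arm_command(
  moves=[
    [1,[10,-1,0],[0,0,0]],
    [1,[8,0,0],[0,0,0]],
    [1,[8,0,0],[0,0,0]],
    [1,[6,0,0],[0,0,0]],
    [1,[4,0,0],[0,0,0]],
    [1,[0,0,0],[0,0,0]],
  ],
)

```text
clock: 3.38
position: [0.4403, -0.1801, 0.0803]
tcp_rot: [[-0.033, -0.999, 0.004], [-0.999, 0.033, 0.003], [-0.003, -0.004, -1.0]]
ft_force: [0.8, 11.4, 4.5]
finger_gap: 0.004
```

Run:
```python
from h import *
tgt('m',[-.128,.0,.079])
save("wrist","w3")
```

```text
m [-0.128, 0.0, 0.079] world [ 0.4393 -0.186   0.079 ] shift now-axes [6.  0.9 1.3] shift tgt-axes [6.  0.9 1.3] turn [-0.2  0.2 -0.3]
```

View pics/w3.png

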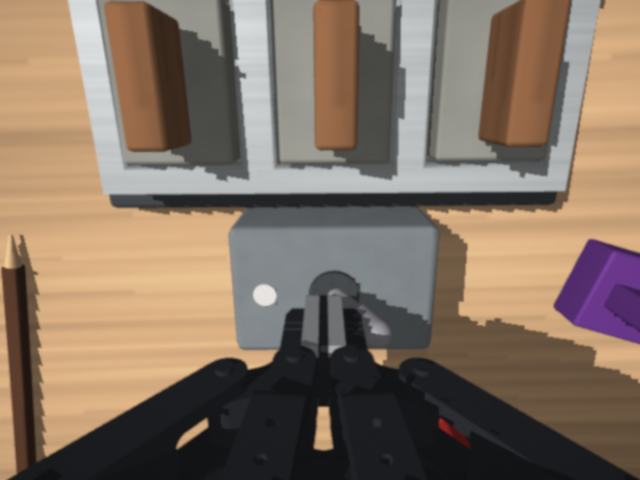

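>>> arm_command(
  moves=[
    [1,[-20,0,0],[0,0,0]],
    [1,[-10,0,-40],[0,0,0]],
    [1,[0,0,-40],[0,0,0]],
    [1,[0,0,-40],[0,0,0]],
    [0.5,[25,0,0],[0,0,0]],
    [0.5,[0,0,0],[0,0,0]],
  ],
)

```text
clock: 4.18
position: [0.4396, -0.1754, 0.2039]
tcp_rot: [[-0.032, -0.999, 0.003], [-0.999, 0.032, 0.002], [-0.002, -0.003, -1.0]]
ft_force: [0.1, 0.2, 0.6]
finger_gap: 0.42
```

Run:
```python
from h import *
print(state()["finger_gap"])
save("wrist","w4"); 
i=camera_info("wrist"); M=w(MD[0],[[.085,.097,.042],[.085,-.097,.042],[-.085,-.097,.042],[-.085,.097,.042]])
print(proj(i,M))
B=[[x+sx*.022,y+sy*.007,.076] for x,y in((.042,0),(-.042,.062),(-.042,0),(-.042,-.062)) for sx,sy in((1,1),(1,-1),(-1,-1),(-1,1))]
q=proj(i,w(MD[0],B)).reshape(-1,4,2)
a=cv2.imread("pics/w4.png")
for p in list(q)+[proj(i,M)]: cv2.polylines(a,[np.round(p*16).astype(int)],True,(0,255,0),1,cv2.LINE_AA,4)
cv2.imwrite("pics/w4o.png",a)
```

```text
0.4204646421667332
[[ 172.09044217 -143.72627449]
 [ 512.64248431 -146.65201955]
 [ 476.85120116  157.17300709]
 [ 202.45961655  158.52654882]]
```

View pics/w4o.png

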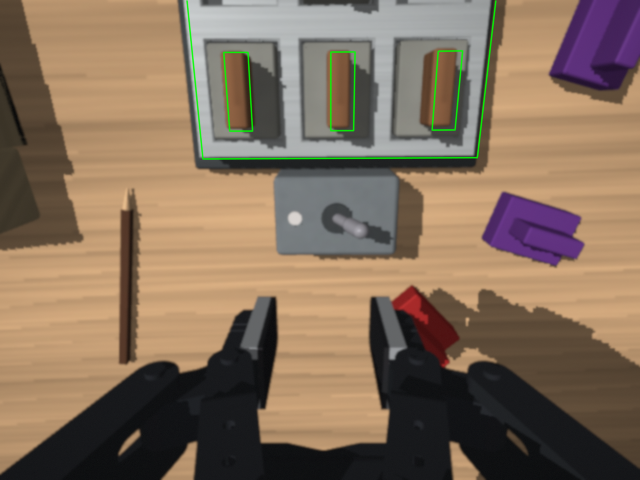

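The plate's switch now leans away from the dot in the wrist view, with its tip at (358,229) and its dot at (295,218), so it is OFF. The bars appear about 5 px left of my model, so I shift the mould pose by +1.5 mm in y.

Run:
```python
from h import *
MD[0][1]+=.0015; np.save("md.npy",MD)
tgt('m',[-.042,0,.11]);tgt('m',[-.042,0,.064])
```

```text
m [-0.042, 0, 0.11] world [ 0.5252 -0.1869  0.11  ] shift now-axes [  9.5 -85.5  94.4] shift tgt-axes [  9.7 -85.8  94.1] turn [-0.2  0.1 -0.3]
m [-0.042, 0, 0.064] world [ 0.5252 -0.1869  0.064 ] shift now-axes [  9.6 -85.4 140.4] shift tgt-axes [  9.7 -85.8 140.1] turn [-0.2  0.1 -0.3]
```

>>> arm_command(
  moves=[
    [0.55,[6,-45,30],[0,0,-0.3]],
    [0.55,[4,-41,34],[0,0,0]],
    [0.55,[0,0,30],[0,0,0]],
    [0.55,[0,0,0],[0,0,0]],
  ],
  grip_force=60,
)

```text
clock: 4.72
position: [0.5284, -0.1858, 0.1081]
tcp_rot: [[-0.027, -1.0, 0.004], [-1.0, 0.027, 0.002], [-0.002, -0.004, -1.0]]
ft_force: [-0.8, -0.7, 0.7]
finger_gap: 0.451
```

Run:
```python
from h import *
tgt('m',[-.042,0,.064]);save("wrist","w5"); save("top","t5")
```

```text
m [-0.042, 0, 0.064] world [ 0.5252 -0.1869  0.064 ] shift now-axes [ 1.2  3.4 44.1] shift tgt-axes [ 1.1  3.2 44.1] turn [-0.2  0.1  0. ]
```

View pics/w5.png

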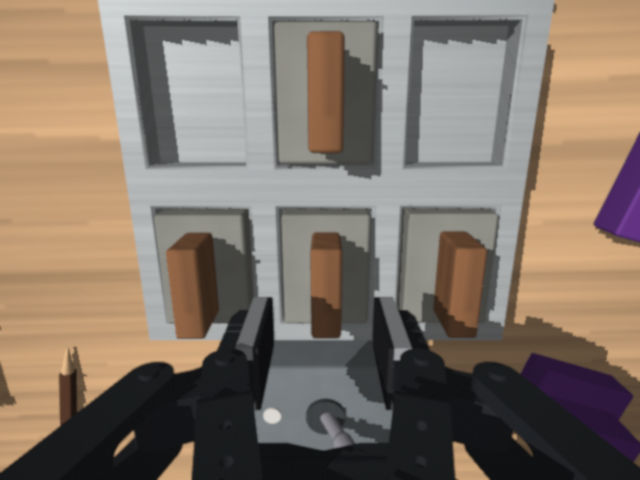

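The bar at (326,285) sits centred between the fingers, so I go down and grip.

>>> arm_command(
  moves=[
    [0.55,[0,3,24],[0,0,0]],
    [0.55,[0,0,19],[0,0,0]],
    [0.55,[0,0,1],[0,0,0]],
    [1,[0,0,0],[0,0,0]],
    [1,[0,0,0],[0,0,0]],
    [1,[0,0,0],[0,0,0]],
    [1,[0,0,0],[0,0,0]],
  ],
  grip_force=60,
)

```text
clock: 5.7
position: [0.529, -0.1872, 0.0739]
tcp_rot: [[-0.027, -0.999, 0.018], [-1.0, 0.027, -0.003], [0.003, -0.018, -1.0]]
ft_force: [0.9, 0.6, -2.5]
finger_gap: 0.145
```

>>> arm_command(
  moves=[
    [0.7,[0,0,0],[0,0,0]],
    [0.7,[0,0,0],[0,0,0]],
  ],
)

```text
clock: 5.95
position: [0.5292, -0.1873, 0.0742]
tcp_rot: [[-0.027, -0.999, 0.018], [-1.0, 0.027, -0.003], [0.003, -0.018, -1.0]]
ft_force: [-0.2, -0.4, 0.3]
finger_gap: 0.301
```

>>> arm_command(
  moves=[
    [0.7,[0,0,7],[0,-0.9,0]],
    [0.7,[0,0,0],[0,0,0]],
  ],
)

```text
clock: 6.2
position: [0.5293, -0.1873, 0.0665]
tcp_rot: [[-0.027, -0.999, 0.018], [-1.0, 0.027, 0.014], [-0.014, -0.018, -1.0]]
ft_force: [-1.2, 0.1, 0.3]
finger_gap: 0.302
```

Run:
```python
from h import *
tgt('m',[-.042,0,.064])
```

```text
m [-0.042, 0, 0.064] world [ 0.5252 -0.1869  0.064 ] shift now-axes [-0.2  4.1  2.5] shift tgt-axes [-0.3  4.1  2.5] turn [-1.   0.8  0. ]
```

>>> arm_command(
  moves=[
    [0.7,[0,3,1],[-1,0.8,0]],
    [1,[0,0,0],[0,0,0]],
    [1,[0,0,0],[0,0,0]],
    [1,[0,0,0],[0,0,0]],
  ],
)

```text
clock: 6.7
position: [0.526, -0.1871, 0.0654]
tcp_rot: [[-0.027, -1.0, -0.001], [-1.0, 0.027, -0.001], [0.001, 0.001, -1.0]]
ft_force: [0.7, -0.8, -2.1]
finger_gap: 0.155
```

>>> arm_command(
  moves=[
    [1,[0,0,-25],[0,0,0]],
    [1,[0,0,-40],[0,0,0]],
    [1,[0,0,-45],[0,0,0]],
    [1,[0,0,0],[0,0,0]],
  ],
)

```text
clock: 7.2
position: [0.5256, -0.1868, 0.1776]
tcp_rot: [[-0.027, -1.0, -0.003], [-1.0, 0.027, 0.0], [0.0, 0.003, -1.0]]
ft_force: [-0.9, -0.2, -2.4]
finger_gap: 0.15
```

Run:
```python
from h import *
save("wrist","w6"); tgt('d',[.045,.05,.16]);tgt('d',[.045,.05,.086]); print(state()['joints'])
```

```text
d [0.045, 0.05, 0.16] world [0.6275 0.2245 0.16  ] shift now-axes [-413.6  -91.6   15. ] shift tgt-axes [-401.2 -136.    15.2] turn [ 0.3  0.1 -6.3]
d [0.045, 0.05, 0.086] world [0.6275 0.2245 0.086 ] shift now-axes [-413.5  -92.    89. ] shift tgt-axes [-401.2 -136.    89.2] turn [ 0.3  0.1 -6.3]
[-3.86669057e-01 -1.12317436e-01  1.77923541e+00 -1.12381715e-03
  1.48058612e+00  1.21122531e+00]
```

View pics/w6.png

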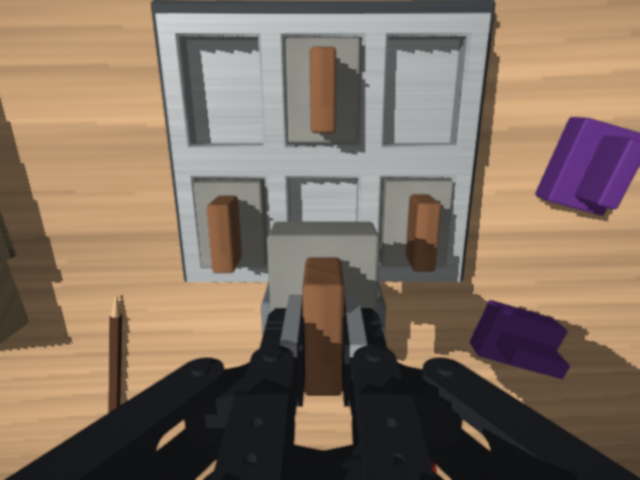

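>>> arm_command(
  moves=[
    [1,[0,0,0],[0,0,-6.3]],
    [1,[-50,-17,0],[0,0,0]],
    [1,[-50,-17,0],[0,0,0]],
    [1,[-50,-17,0],[0,0,0]],
    [1,[-50,-17,0],[0,0,0]],
    [1,[-50,-17,0],[0,0,0]],
    [1,[-50,-17,0],[0,0,0]],
    [1,[-50,-17,0],[0,0,0]],
    [1,[-35,-17,0],[0,0,0]],
    [1,[0,0,0],[0,0,0]],
  ],
  grip_force=80,
)

```text
clock: 8.5
position: [0.6247, 0.221, 0.1558]
tcp_rot: [[0.084, -0.996, -0.026], [-0.996, -0.085, 0.0], [-0.002, 0.026, -1.0]]
ft_force: [-0.1, -1.2, -2.6]
finger_gap: 0.145
```

Run:
```python
from h import *
save("wrist","w7"); tgt('d',[.045,.05,.11]);tgt('d',[.045,.05,.086])
```

```text
d [0.045, 0.05, 0.11] world [0.6275 0.2245 0.11  ] shift now-axes [-4.4 -4.8 45.6] shift tgt-axes [-4.5 -3.5 45.7] turn [1.5 0.1 0.1]
d [0.045, 0.05, 0.086] world [0.6275 0.2245 0.086 ] shift now-axes [-4.3 -5.4 69.6] shift tgt-axes [-4.5 -3.5 69.7] turn [1.5 0.1 0.1]
```

View pics/w7.png

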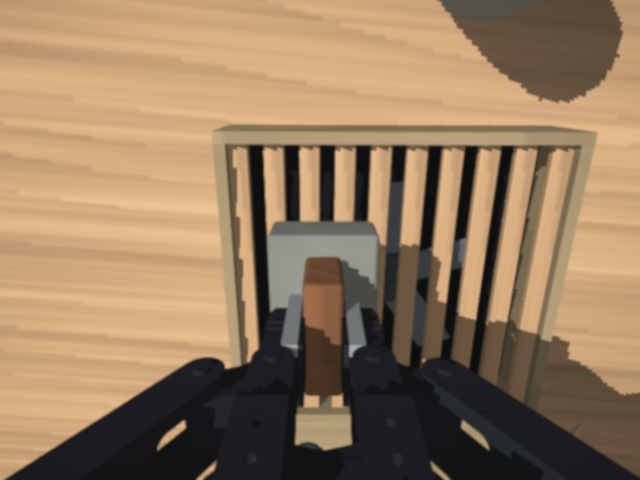

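>>> arm_command(
  moves=[
    [1,[-4,-4,25],[1.5,0,0]],
    [1,[0,0,25],[0,0,0]],
    [1,[0,0,14],[0,0,0]],
    [1,[0,0,0],[0,0,0]],
  ],
)

```text
clock: 9.05
position: [0.6259, 0.2205, 0.0872]
tcp_rot: [[0.081, -0.997, -0.003], [-0.997, -0.081, 0.0], [-0.0, 0.003, -1.0]]
ft_force: [-0.1, -0.4, -2.2]
finger_gap: 0.142
```

Run:
```python
from h import *
tgt('d',[.045,.05,.084]); print(state()['ft_force'])
```

```text
d [0.045, 0.05, 0.084] world [0.6275 0.2245 0.084 ] shift now-axes [-3.8 -1.9  3.2] shift tgt-axes [-3.8 -1.9  3.2] turn [ 0.2  0.  -0. ]
[-0.08898112 -0.36533323 -2.1585475 ]
```

>>> arm_command(
  moves=[
    [1,[-3,-1,2],[0,0,0]],
    [1,[0,0,1.5],[0,0,0]],
    [1,[0,0,0],[0,0,0]],
  ],
)

```text
clock: 9.43
position: [0.6275, 0.2235, 0.0857]
tcp_rot: [[0.081, -0.997, -0.001], [-0.997, -0.081, 0.001], [-0.001, 0.001, -1.0]]
ft_force: [-0.2, -0.3, -1.1]
finger_gap: 0.145
```

>>> arm_command(
  moves=[
    [1,[0,0,1.5],[0,0,0]],
    [0.6,[0,0,0],[0,0,0]],
    [0.6,[0,0,0],[0,0,0]],
    [0.6,[0,0,-25],[0,0,0]],
    [0.6,[0,0,-40],[0,0,0]],
    [0.55,[0,0,-25],[0,0,0]],
    [0.55,[0,0,0],[0,0,0]],
  ],
)

```text
clock: 10.3
position: [0.6278, 0.2235, 0.1777]
tcp_rot: [[0.081, -0.997, 0.001], [-0.997, -0.081, 0.001], [-0.001, -0.001, -1.0]]
ft_force: [-0.4, -0.4, -1.0]
finger_gap: 0.45
```

Run:
```python
from h import *
save("wrist","w8");save("top","t8"); tgt('m',[-.042,.062,.11]);tgt('m',[-.042,-.062,.11]);tgt('m',[.042,0,.11])
```

```text
m [-0.042, 0.062, 0.11] world [ 0.5269 -0.1249  0.11  ] shift now-axes [339.  127.8  65.3] shift tgt-axes [350.9  90.6  65.2] turn [0.1 0.  6.2]
m [-0.042, -0.062, 0.11] world [ 0.5235 -0.2489  0.11  ] shift now-axes [462.3 141.2  65.3] shift tgt-axes [474.9  90.6  65.2] turn [0.1 0.  6.2]
m [0.042, 0, 0.11] world [ 0.6092 -0.1892  0.11  ] shift now-axes [409.7  51.   65.1] shift tgt-axes [412.9   6.6  65.2] turn [0.1 0.  6.2]
```

View pics/w8.png

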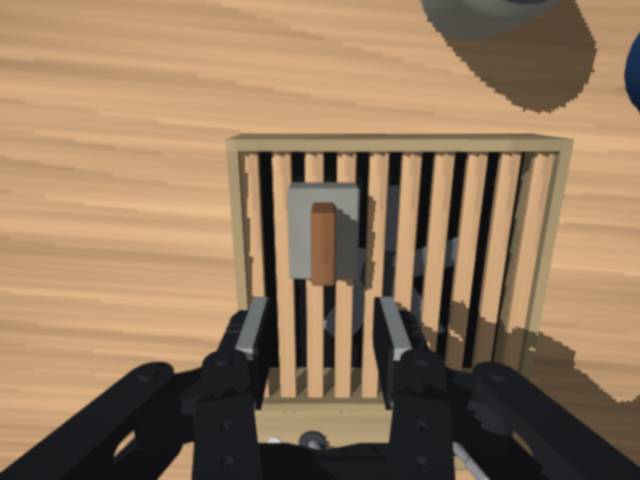

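View pics/t8.png

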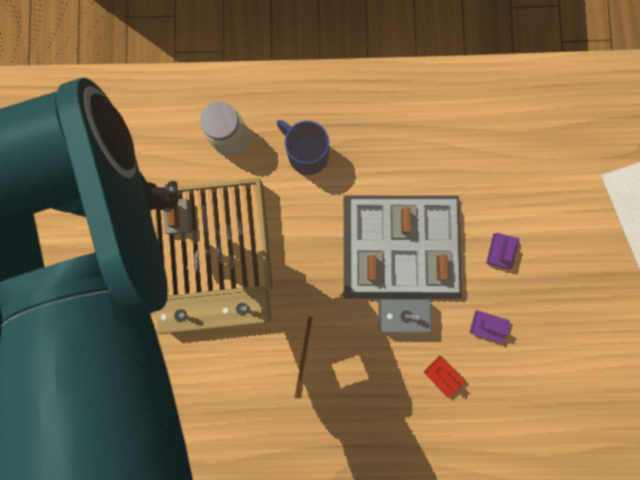

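The first weight stands on the deck at (323,240) in the wrist view. The other three are still in the mould. Next is the far middle one.

>>> arm_command(
  moves=[
    [0.55,[0,0,0],[0,0,6.2]],
    [0.55,[52,1,0],[0,0,0]],
    [0.55,[52,1,0],[0,0,0]],
    [0.55,[52,1,0],[0,0,0]],
    [0.55,[52,1,0],[0,0,0]],
    [0.55,[52,1,0],[0,0,0]],
    [0.55,[52,1,0],[0,0,0]],
    [0.55,[52,1,0],[0,0,0]],
    [0.55,[40,0,10],[0,0,0]],
    [0.55,[0,0,30],[0,0,0]],
    [0.55,[0,0,0],[0,0,0]],
  ],
)

```text
clock: 11.78
position: [0.6006, -0.1925, 0.1162]
tcp_rot: [[-0.03, -0.999, -0.023], [-1.0, 0.03, 0.002], [-0.001, 0.023, -1.0]]
ft_force: [0.9, 0.3, 1.4]
finger_gap: 0.453
```

Run:
```python
from h import *
save("wrist","w9"); tgt('m',[.042,0,.064])
```

```text
m [0.042, 0, 0.064] world [ 0.6092 -0.1892  0.064 ] shift now-axes [-3.7 -8.8 53.9] shift tgt-axes [-3.7 -7.7 54.1] turn [ 1.2  0.  -0.1]
```

View pics/w9.png

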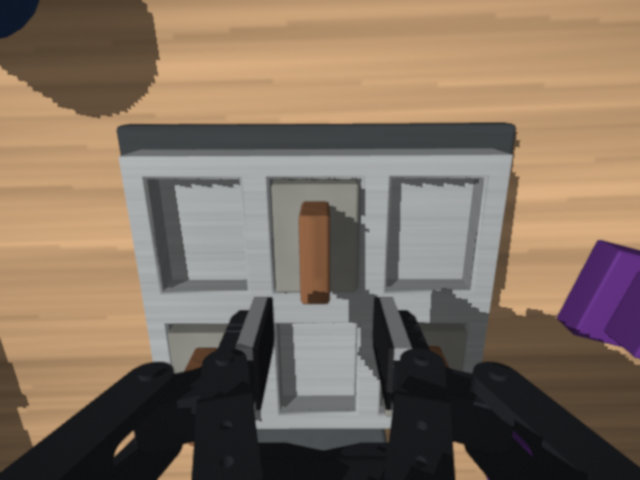

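>>> arm_command(
  moves=[
    [0.55,[-4,-8,20],[1.2,0,0]],
    [0.6,[0,0,12],[0,0,0]],
    [0.6,[0,0,0],[0,0,0]],
  ],
)

```text
clock: 12.2
position: [0.6103, -0.1879, 0.088]
tcp_rot: [[-0.028, -1.0, 0.003], [-1.0, 0.028, -0.001], [0.001, -0.003, -1.0]]
ft_force: [0.3, -0.6, 0.7]
finger_gap: 0.4
```

Run:
```python
from h import *
tgt('m',[.042,0,.066])
```

```text
m [0.042, 0, 0.066] world [ 0.6092 -0.1892  0.066 ] shift now-axes [ 1.3  1.1 22. ] shift tgt-axes [ 1.3  1.1 22. ] turn [-0.2 -0.  -0. ]
```

>>> arm_command(
  moves=[
    [0.7,[1,1,12],[-0.2,0,0]],
    [0.7,[0,0,10],[0,0,0]],
    [1,[0,0,0],[0,0,0]],
    [1,[0,0,0],[0,0,0]],
    [1,[0,0,0],[0,0,0]],
  ],
  grip_force=80,
)

```text
clock: 12.82
position: [0.6096, -0.189, 0.0663]
tcp_rot: [[-0.028, -1.0, -0.0], [-1.0, 0.028, -0.001], [0.001, 0.0, -1.0]]
ft_force: [-0.6, 0.6, -1.6]
finger_gap: 0.144
```

>>> arm_command(
  moves=[
    [1,[0,0,0],[0,0,0]],
    [1,[0,0,-25],[0,0,0]],
    [1,[0,0,-40],[0,0,0]],
    [1,[0,0,-45],[0,0,0]],
    [1,[0,0,0],[0,0,-6.2]],
  ],
)

```text
clock: 13.45
position: [0.6093, -0.1888, 0.1798]
tcp_rot: [[0.082, -0.997, -0.001], [-0.997, -0.082, -0.001], [0.001, 0.001, -1.0]]
ft_force: [0.4, 0.6, -2.6]
finger_gap: 0.142
```

Run:
```python
from h import *
save("wrist","w10"); tgt('d',[.045,-.05,.16])
```

```text
d [0.045, -0.05, 0.16] world [0.6357 0.1248 0.16  ] shift now-axes [-309.8  -54.9   17.5] shift tgt-axes [-310.2  -52.6   17.6] turn [0.2 0.  0.4]
```

View pics/w10.png

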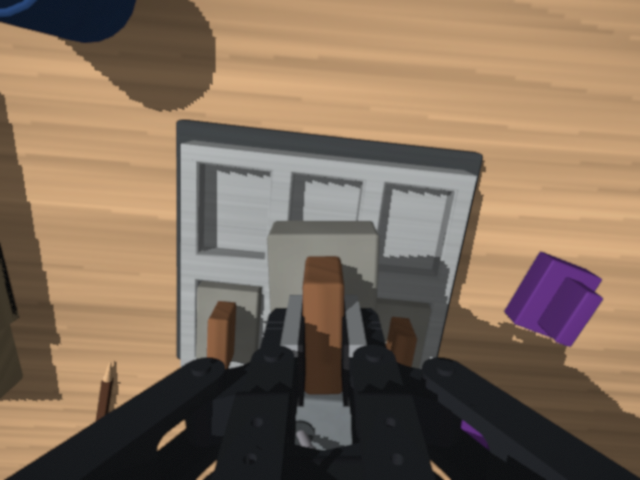

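>>> arm_command(
  moves=[
    [1,[-52,-8,0],[0,0,0]],
    [1,[-52,-9,0],[0,0,0]],
    [1,[-52,-9,0],[0,0,0]],
    [1,[-52,-9,0],[0,0,0]],
    [1,[-52,-9,0],[0,0,0]],
    [1,[-45,-9,0],[0,0,0]],
    [1,[0,0,0],[0,0,0]],
  ],
)

```text
clock: 14.38
position: [0.6348, 0.1287, 0.1739]
tcp_rot: [[0.076, -0.997, -0.007], [-0.997, -0.076, -0.0], [-0.0, 0.007, -1.0]]
ft_force: [1.1, -0.7, -1.4]
finger_gap: 0.14
```

Run:
```python
from h import *
save("wrist","w11"); tgt('d',[.045,-.05,.088])
```

```text
d [0.045, -0.05, 0.088] world [0.6357 0.1248 0.088 ] shift now-axes [ 2.5 -1.4 85.9] shift tgt-axes [ 2.5 -0.8 85.9] turn [ 0.4 -0.  -0.4]
```

View pics/w11.png

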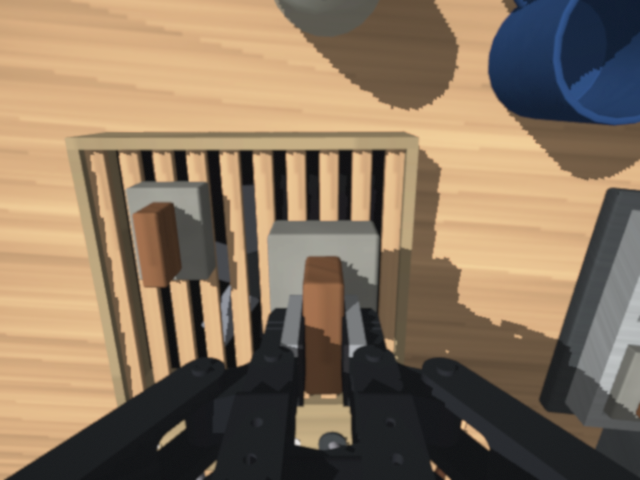

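>>> arm_command(
  moves=[
    [1,[2,-1,30],[0.4,0,0]],
    [1,[0,0,30],[0,0,0]],
    [1,[0,0,20],[0,0,0]],
    [1,[0,0,0],[0,0,0]],
  ],
)

```text
clock: 14.92
position: [0.6356, 0.1218, 0.0914]
tcp_rot: [[0.069, -0.998, -0.0], [-0.998, -0.069, -0.001], [0.001, 0.0, -1.0]]
ft_force: [0.6, 0.1, -1.7]
finger_gap: 0.143
```

Run:
```python
from h import *
tgt('d',[.045,-.05,.0855])
```

```text
d [0.045, -0.05, 0.0855] world [0.6357 0.1248 0.0855] shift now-axes [-3.  -0.3  5.9] shift tgt-axes [-3.  -0.3  5.9] turn [ 0.  -0.1 -0.7]
```

>>> arm_command(
  moves=[
    [1,[-3,0,4],[0,0,-0.7]],
    [1,[0,0,2],[0,0,0]],
    [1,[0,0,1],[0,0,0]],
    [1,[0,0,0],[0,0,0]],
  ],
)

```text
clock: 15.42
position: [0.6367, 0.1248, 0.0872]
tcp_rot: [[0.081, -0.997, 0.003], [-0.997, -0.081, -0.001], [0.001, -0.003, -1.0]]
ft_force: [0.6, 0.2, -1.8]
finger_gap: 0.142
```

>>> arm_command(
  moves=[
    [1,[0,0,2],[0,0,0]],
    [1,[0,0,1],[0,0,0]],
    [1,[0,0,0],[0,0,0]],
  ],
)

```text
clock: 15.8
position: [0.637, 0.1249, 0.0851]
tcp_rot: [[0.081, -0.997, 0.005], [-0.997, -0.081, -0.0], [0.001, -0.004, -1.0]]
ft_force: [-0.7, 0.4, -0.9]
finger_gap: 0.146
```

Contact with the deck is near, so I release after a small further descent.

>>> arm_command(
  moves=[
    [1,[0,0,1],[0,0,0]],
    [0.6,[0,0,0],[0,0,0]],
    [0.6,[0,0,0],[0,0,0]],
    [0.6,[0,0,-25],[0,0,0]],
    [0.6,[0,0,-40],[0,0,0]],
    [0.55,[0,0,-25],[0,0,6.2]],
    [0.55,[0,0,0],[0,0,0]],
  ],
)

```text
clock: 16.68
position: [0.6365, 0.1249, 0.1762]
tcp_rot: [[-0.029, -1.0, 0.004], [-1.0, 0.029, -0.0], [0.0, -0.004, -1.0]]
ft_force: [0.4, -0.8, 0.3]
finger_gap: 0.449
```

Run:
```python
from h import *
save("top","t12"); tgt('m',[-.042,.062,.11])
```

```text
m [-0.042, 0.062, 0.11] world [ 0.5269 -0.1249  0.11  ] shift now-axes [252.6 102.5  64.8] shift tgt-axes [252.6 102.3  64.9] turn [-0.1 -0.   0. ]
```

View pics/t12.png

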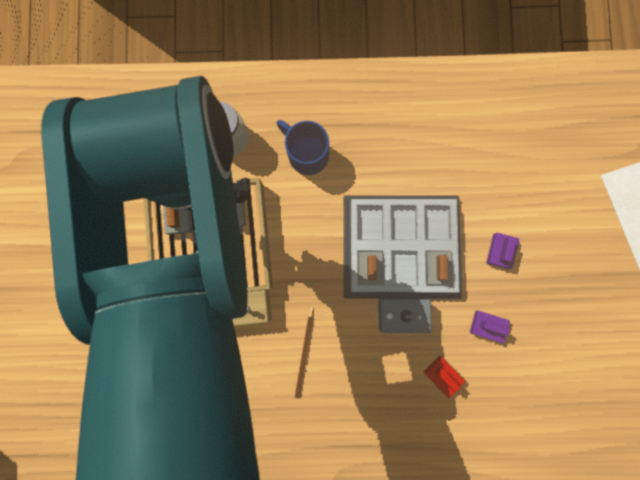

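>>> arm_command(
  moves=[
    [0.55,[50,20,0],[0,0,0]],
    [0.55,[50,20,0],[0,0,0]],
    [0.55,[50,20,0],[0,0,0]],
    [0.55,[50,20,0],[0,0,0]],
    [0.55,[50,20,10],[0,0,0]],
    [0.55,[0,0,30],[0,0,0]],
    [0.55,[0,0,15],[0,0,0]],
    [0.55,[0,0,0],[0,0,0]],
  ],
)

```text
clock: 17.73
position: [0.5235, -0.1293, 0.1069]
tcp_rot: [[-0.011, -1.0, -0.009], [-1.0, 0.011, 0.001], [-0.001, 0.009, -1.0]]
ft_force: [0.3, -0.9, 0.9]
finger_gap: 0.448
```

Run:
```python
from h import *
save("wrist","w13"); tgt('m',[-.042,.062,.066])
```

```text
m [-0.042, 0.062, 0.066] world [ 0.5269 -0.1249  0.066 ] shift now-axes [-4.3 -3.4 41.6] shift tgt-axes [-4.4 -3.  41.6] turn [0.5 0.  1. ]
```

View pics/w13.png

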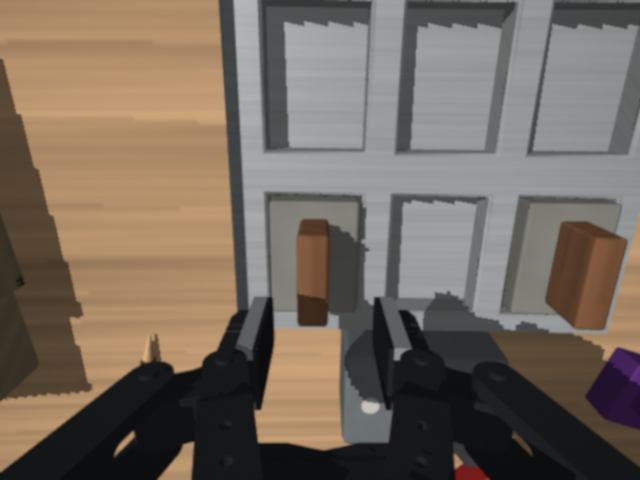

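>>> arm_command(
  moves=[
    [0.6,[-4,-3,14],[0.5,0,1]],
    [0.7,[0,0,10],[0,0,0]],
    [0.7,[0,0,0],[0,0,0]],
  ],
)

```text
clock: 18.15
position: [0.528, -0.1239, 0.0832]
tcp_rot: [[-0.027, -1.0, 0.002], [-1.0, 0.027, -0.0], [0.0, -0.002, -1.0]]
ft_force: [0.4, 0.3, 0.5]
finger_gap: 0.301
```

Run:
```python
from h import *
tgt('m',[-.042,.062,.066])
```

```text
m [-0.042, 0.062, 0.066] world [ 0.5269 -0.1249  0.066 ] shift now-axes [ 1.   1.1 17.2] shift tgt-axes [ 1.   1.  17.2] turn [-0.1 -0.   0. ]
```

>>> arm_command(
  moves=[
    [0.7,[1,1,10],[0,0,0]],
    [0.7,[0,0,7],[0,0,0]],
    [1,[0,0,0],[0,0,0]],
    [1,[0,0,0],[0,0,0]],
    [1,[0,0,0],[0,0,0]],
    [1,[0,0,0],[0,0,0]],
    [1,[0,0,-25],[0,0,0]],
    [1,[0,0,-40],[0,0,0]],
    [1,[0,0,-45],[0,0,0]],
    [1,[0,0,0],[0,0,-6.2]],
  ],
  grip_force=80,
)

```text
clock: 19.4
position: [0.5266, -0.1249, 0.179]
tcp_rot: [[0.083, -0.997, 0.002], [-0.997, -0.083, -0.0], [0.0, -0.002, -1.0]]
ft_force: [1.0, -0.2, -1.5]
finger_gap: 0.145
```

Run:
```python
from h import *
save("wrist","w14"); tgt('d',[-.045,.05,.16])
```

```text
d [-0.045, 0.05, 0.16] world [0.5378 0.2171 0.16  ] shift now-axes [-339.4  -42.6   17.3] shift tgt-axes [-339.8  -39.9   17.1] turn [0.  0.  0.5]
```

View pics/w14.png

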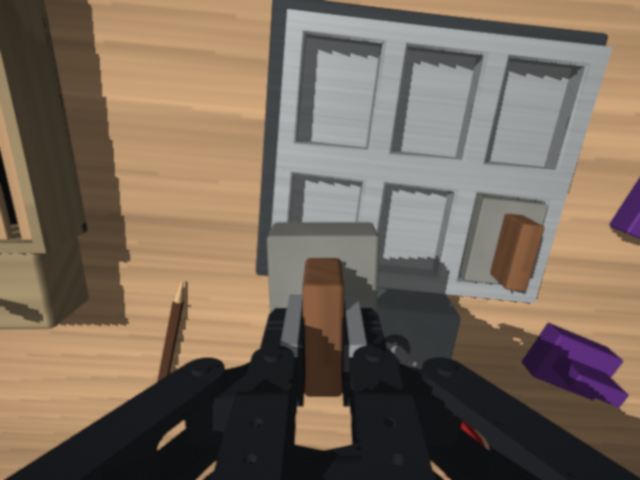

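>>> arm_command(
  moves=[
    [1,[-50,-6,0],[0,0,0]],
    [1,[-50,-6,0],[0,0,0]],
    [1,[-50,-6,0],[0,0,0]],
    [1,[-50,-6,0],[0,0,0]],
    [1,[-50,-6,0],[0,0,0]],
    [1,[-50,-6,0],[0,0,0]],
    [1,[-40,-6,0],[0,0,0]],
    [1,[0,0,0],[0,0,0]],
  ],
)

```text
clock: 20.45
position: [0.5376, 0.2276, 0.1736]
tcp_rot: [[0.075, -0.997, -0.004], [-0.997, -0.075, -0.0], [0.0, 0.004, -1.0]]
ft_force: [-0.0, -0.9, -0.8]
finger_gap: 0.146
```

Run:
```python
from h import *
save("wrist","w15"); tgt('d',[-.045,.05,.089])
```

```text
d [-0.045, 0.05, 0.089] world [0.5378 0.2171 0.089 ] shift now-axes [ 9.3  0.1 84.6] shift tgt-axes [ 9.3  0.5 84.6] turn [ 0.2 -0.  -0.5]
```

View pics/w15.png

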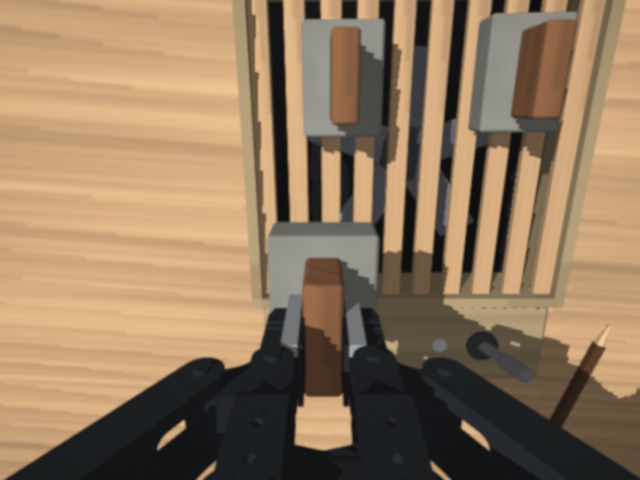

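>>> arm_command(
  moves=[
    [1,[9,0,30],[0.2,0,-0.5]],
    [1,[0,0,30],[0,0,0]],
    [1,[0,0,20],[0,0,0]],
    [1,[0,0,0],[0,0,0]],
  ],
)

```text
clock: 21.0
position: [0.5382, 0.214, 0.0912]
tcp_rot: [[0.078, -0.997, -0.0], [-0.997, -0.078, -0.001], [0.001, 0.0, -1.0]]
ft_force: [0.9, 0.3, -0.8]
finger_gap: 0.14
```

Run:
```python
from h import *
tgt('d',[-.045,.05,.085])
```

```text
d [-0.045, 0.05, 0.085] world [0.5378 0.2171 0.085 ] shift now-axes [-3.2  0.2  6.2] shift tgt-axes [-3.2  0.2  6.2] turn [ 0.  -0.1 -0.3]
```

>>> arm_command(
  moves=[
    [1,[-3,0,4],[0,0,0]],
    [1,[0,0,2],[0,0,0]],
    [1,[0,0,2],[0,0,0]],
    [1,[0,0,0],[0,0,0]],
  ],
)

```text
clock: 21.5
position: [0.5392, 0.2173, 0.0857]
tcp_rot: [[0.077, -0.997, 0.003], [-0.997, -0.077, -0.0], [0.0, -0.003, -1.0]]
ft_force: [-0.0, -0.6, -1.1]
finger_gap: 0.145
```

>>> arm_command(
  moves=[
    [1,[0,0,2],[0,0,0]],
    [0.65,[0,0,0],[0,0,0]],
    [0.65,[0,0,0],[0,0,0]],
    [0.65,[0,0,-25],[0,0,0]],
    [0.6,[0,0,-40],[0,0,0]],
    [0.55,[0,0,-25],[0,0,6]],
    [0.55,[0,0,0],[0,0,0]],
  ],
)

```text
clock: 22.38
position: [0.5389, 0.2173, 0.1763]
tcp_rot: [[-0.029, -1.0, 0.003], [-1.0, 0.029, -0.0], [0.0, -0.003, -1.0]]
ft_force: [-0.0, -0.6, -0.5]
finger_gap: 0.451
```

Run:
```python
from h import *
save("top","t16"); save("wrist","w16");tgt('m',[-.042,-.062,.11])
```

```text
m [-0.042, -0.062, 0.11] world [ 0.5235 -0.2489  0.11  ] shift now-axes [466.    1.8  64.5] shift tgt-axes [466.1   1.9  63.9] turn [-0.  -0.1 -0. ]
```

View pics/t16.png

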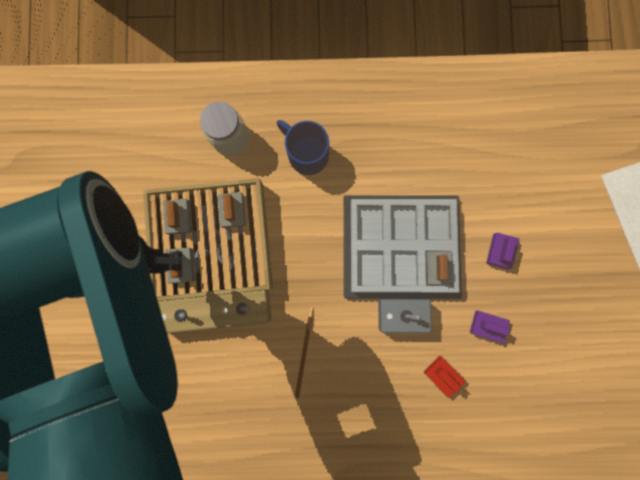

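View pics/w16.png

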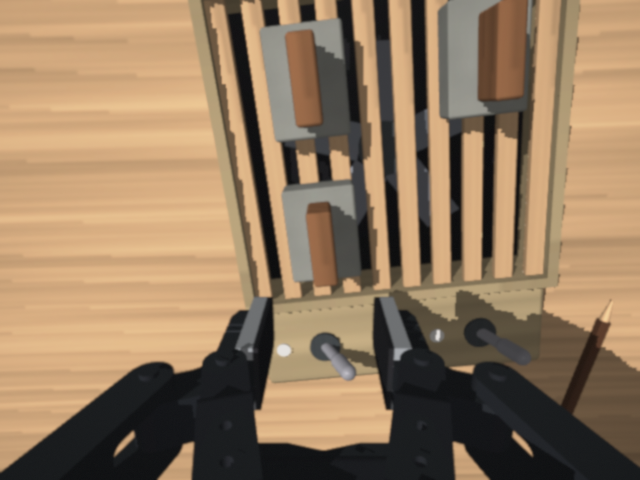

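Three weights stand on the deck, at (171,213), (229,208) and (178,265) in the top view. The last one is in the mould at (442,267).

>>> arm_command(
  moves=[
    [0.55,[55,0,0],[0,0,0]],
    [0.55,[55,0,0],[0,0,0]],
    [0.55,[55,0,0],[0,0,0]],
    [0.55,[55,0,0],[0,0,0]],
    [0.55,[55,0,0],[0,0,0]],
    [0.55,[55,0,0],[0,0,0]],
    [0.55,[55,0,0],[0,0,0]],
    [0.55,[55,0,0],[0,0,0]],
    [0.55,[20,0,10],[0,0,0]],
    [0.55,[0,0,25],[0,0,0]],
    [0.55,[0,0,15],[0,0,0]],
    [0.55,[0,0,0],[0,0,0]],
  ],
)

```text
clock: 23.98
position: [0.5218, -0.2548, 0.1046]
tcp_rot: [[-0.007, -1.0, -0.019], [-1.0, 0.007, 0.004], [-0.004, 0.019, -1.0]]
ft_force: [-0.1, -0.0, 0.3]
finger_gap: 0.451
```

Run:
```python
from h import *
save("wrist","w17"); tgt('m',[-.042,-.062,.066])
```

```text
m [-0.042, -0.062, 0.066] world [ 0.5235 -0.2489  0.066 ] shift now-axes [-5.9 -2.1 39.4] shift tgt-axes [-6.1 -1.2 39.5] turn [1.1 0.2 1.2]
```

View pics/w17.png

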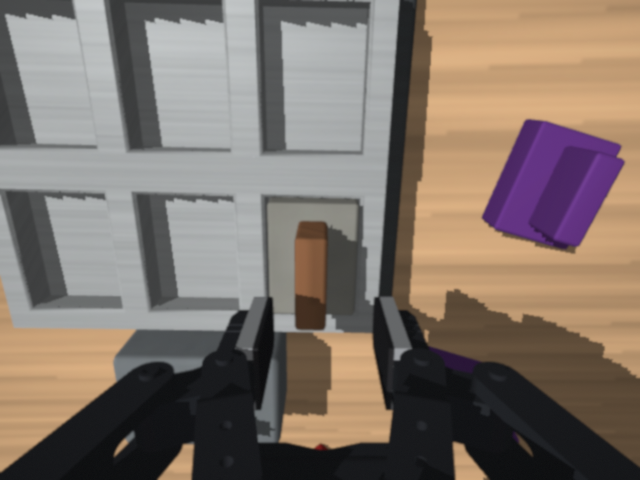

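>>> arm_command(
  moves=[
    [0.6,[-6,-2,13],[1.1,0.2,1.2]],
    [0.7,[0,0,9],[0,0,0]],
    [0.7,[0,0,0],[0,0,0]],
  ],
)

```text
clock: 24.4
position: [0.5252, -0.2481, 0.0853]
tcp_rot: [[-0.025, -1.0, 0.003], [-1.0, 0.025, -0.002], [0.002, -0.003, -1.0]]
ft_force: [-0.3, -0.3, -0.2]
finger_gap: 0.298
```

Run:
```python
from h import *
tgt('m',[-.042,-.062,.066])
```

```text
m [-0.042, -0.062, 0.066] world [ 0.5235 -0.2489  0.066 ] shift now-axes [ 0.8  1.8 19.3] shift tgt-axes [ 0.8  1.7 19.3] turn [-0.2 -0.1  0.1]
```

>>> arm_command(
  moves=[
    [0.7,[1,2,11],[0,0,0]],
    [0.7,[0,0,8],[0,0,0]],
    [1,[0,0,0],[0,0,0]],
    [1,[0,0,0],[0,0,0]],
    [1,[0,0,0],[0,0,0]],
    [1,[0,0,0],[0,0,0]],
    [1,[0,0,-25],[0,0,0]],
    [1,[0,0,-40],[0,0,0]],
    [1,[0,0,-45],[0,0,0]],
    [1,[0,0,0],[0,0,-6.2]],
  ],
  grip_force=80,
)

```text
clock: 25.65
position: [0.5227, -0.2491, 0.1792]
tcp_rot: [[0.085, -0.996, 0.003], [-0.996, -0.085, -0.002], [0.002, -0.003, -1.0]]
ft_force: [-0.1, 0.7, -3.0]
finger_gap: 0.146
```

Run:
```python
from h import *
save("wrist","w18"); tgt('d',[-.045,-.05,.16])
```

```text
d [-0.045, -0.05, 0.16] world [0.546  0.1175 0.16  ] shift now-axes [-362.5  -57.5   17. ] shift tgt-axes [-363.1  -53.9   17.1] turn [-0.  -0.   0.6]
```

View pics/w18.png

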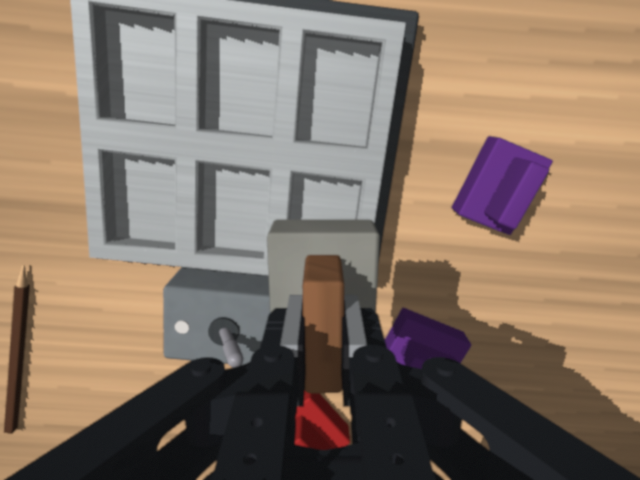

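>>> arm_command(
  moves=[
    [1,[-50,-8,0],[0,0,0]],
    [1,[-50,-8,0],[0,0,0]],
    [1,[-50,-8,0],[0,0,0]],
    [1,[-50,-8,0],[0,0,0]],
    [1,[-50,-8,0],[0,0,0]],
    [1,[-50,-8,0],[0,0,0]],
    [1,[-45,-8,0],[0,0,0]],
    [1,[-5,0,0],[0,0,0]],
    [1,[0,0,0],[0,0,0]],
  ],
)

```text
clock: 26.82
position: [0.546, 0.1151, 0.1728]
tcp_rot: [[0.077, -0.997, -0.004], [-0.997, -0.077, -0.0], [0.0, 0.005, -1.0]]
ft_force: [0.2, 0.0, -1.4]
finger_gap: 0.147
```

Run:
```python
from h import *
save("wrist","w19"); tgt('d',[-.045,-.05,.089])
```

```text
d [-0.045, -0.05, 0.089] world [0.546  0.1175 0.089 ] shift now-axes [-2.7 -0.6 83.8] shift tgt-axes [-2.7 -0.2 83.8] turn [ 0.3  0.  -0.3]
```

View pics/w19.png

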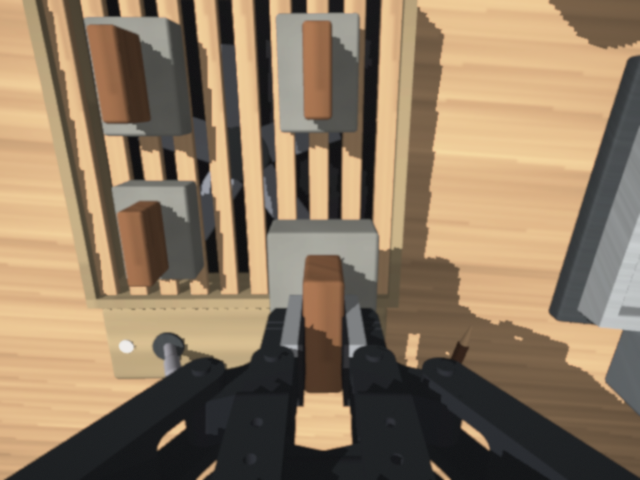

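>>> arm_command(
  moves=[
    [1,[-1,-1,30],[0.3,0,-0.3]],
    [1,[0,0,30],[0,0,0]],
    [1,[0,0,21],[0,0,0]],
    [1,[0,0,2],[0,0,0]],
    [1,[0,0,0],[0,0,0]],
  ],
)

```text
clock: 27.5
position: [0.5476, 0.1103, 0.0887]
tcp_rot: [[0.073, -0.997, 0.003], [-0.997, -0.073, -0.001], [0.001, -0.003, -1.0]]
ft_force: [0.5, -0.2, -1.7]
finger_gap: 0.144
```

Run:
```python
from h import *
tgt('d',[-.045,-.05,.085])
```

```text
d [-0.045, -0.05, 0.085] world [0.546  0.1175 0.085 ] shift now-axes [-7.3  1.   3.7] shift tgt-axes [-7.3  1.   3.7] turn [-0.1 -0.  -0.5]
```

>>> arm_command(
  moves=[
    [1,[-7,1,1],[0,0,-0.5]],
    [1,[0,0,2],[0,0,0]],
    [1,[0,0,2],[0,0,0]],
    [1,[0,0,0],[0,0,0]],
  ],
)

```text
clock: 28.0
position: [0.5469, 0.1176, 0.0858]
tcp_rot: [[0.082, -0.997, 0.006], [-0.997, -0.082, -0.0], [0.001, -0.006, -1.0]]
ft_force: [-0.0, 0.7, -2.2]
finger_gap: 0.142
```

>>> arm_command(
  moves=[
    [1,[0,0,1.5],[-0.3,0,0]],
    [1,[0,0,1],[0,0,0]],
    [1,[0,0,0],[0,0,0]],
  ],
)

```text
clock: 28.38
position: [0.5471, 0.1177, 0.0851]
tcp_rot: [[0.082, -0.997, 0.001], [-0.997, -0.082, -0.0], [0.0, -0.001, -1.0]]
ft_force: [0.6, 0.5, -2.0]
finger_gap: 0.146
```

>>> arm_command(
  moves=[
    [1,[0,0,1],[0,0,0]],
    [0.65,[0,0,0],[0,0,0]],
    [0.65,[0,0,0],[0,0,0]],
    [0.65,[0,0,-25],[0,0,0]],
    [0.6,[0,0,-40],[0,0,0]],
    [1,[0,25,-25],[0,0,0]],
    [1,[0,25,0],[0,0,0]],
    [1,[0,0,0],[0,0,0]],
  ],
)

```text
clock: 29.38
position: [0.4963, 0.1135, 0.1769]
tcp_rot: [[0.082, -0.997, -0.0], [-0.997, -0.082, -0.0], [0.0, 0.0, -1.0]]
ft_force: [0.1, 0.1, -0.7]
finger_gap: 0.003
```

Run:
```python
from h import *
save("wrist","w20"); save("scene","s20"); tgt('d',[-.132,.01,.079]);tgt('d',[-.132,-.1,.079])
```

```text
d [-0.132, 0.01, 0.079] world [0.4544 0.1701 0.079 ] shift now-axes [-59.9  38.1  97.7] shift tgt-axes [-59.9  38.1  97.7] turn [ 0. -0. -0.]
d [-0.132, -0.1, 0.079] world [0.4634 0.0605 0.079 ] shift now-axes [50.1 38.1 97.7] shift tgt-axes [50.1 38.1 97.7] turn [ 0. -0. -0.]
```

View pics/w20.png

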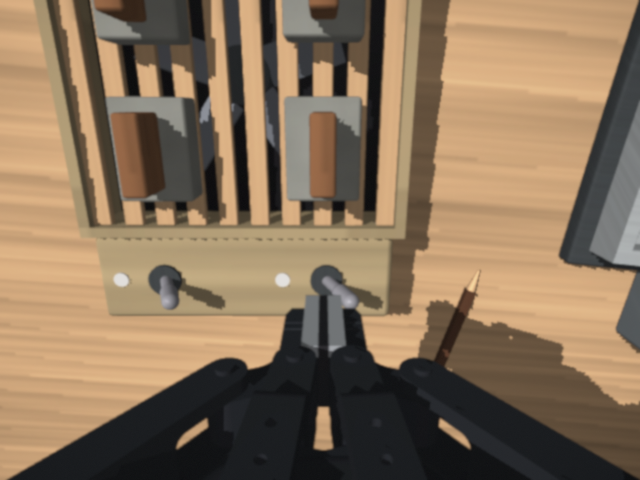

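View pics/s20.png

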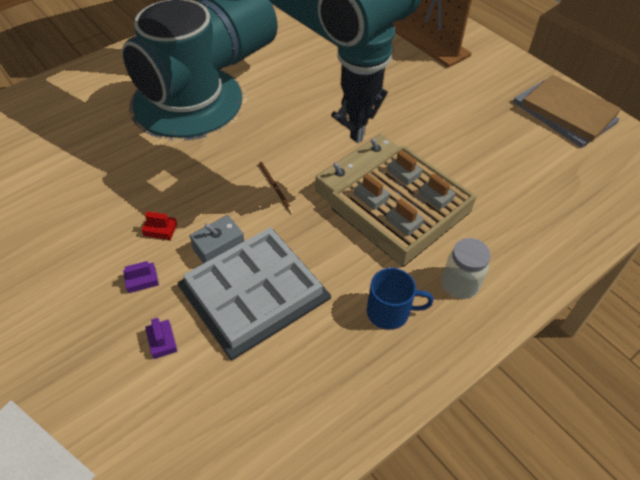

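All four weights are on the deck and the mould is empty. Next is the fan, which is the left-hand bat.

>>> arm_command(
  moves=[
    [1,[-27,20,0],[0,0,0]],
    [1,[-26,18,10],[0,0,0]],
    [1,[0,0,40],[0,0,0]],
    [1,[0,0,25],[0,0,0]],
    [1,[0,0,0],[0,0,0]],
  ],
)

```text
clock: 30.1
position: [0.4562, 0.1651, 0.0985]
tcp_rot: [[0.081, -0.997, -0.002], [-0.997, -0.081, -0.001], [0.001, 0.002, -1.0]]
ft_force: [0.2, 0.2, 0.4]
finger_gap: 0.0
```

Run:
```python
from h import *
save("wrist","w21"); tgt('d',[-.132,.04,.079])
```

```text
d [-0.132, 0.04, 0.079] world [0.4519 0.2    0.079 ] shift now-axes [-35.2   1.9  20.7] shift tgt-axes [-35.2   1.9  20.7] turn [ 0.  -0.  -0.1]
```

View pics/w21.png

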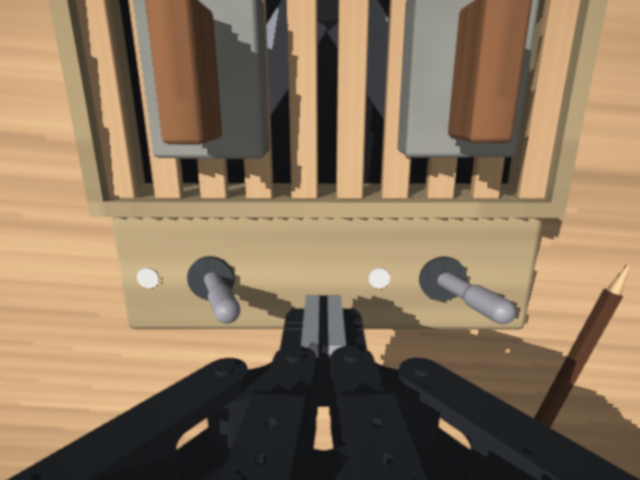

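>>> arm_command(
  moves=[
    [1,[0,2,20],[0,0,0]],
    [1,[-10,0,0],[0,0,0]],
    [1,[-8,0,0],[0,0,0]],
    [1,[-8,0,0],[0,0,0]],
    [1,[-7,0,0],[0,0,0]],
    [1,[-5,0,0],[0,0,0]],
    [1,[0,0,0],[0,0,0]],
  ],
)

```text
clock: 31.02
position: [0.4531, 0.2063, 0.0819]
tcp_rot: [[0.081, -0.997, 0.003], [-0.997, -0.081, 0.001], [-0.001, -0.004, -1.0]]
ft_force: [0.2, 0.3, -0.1]
finger_gap: -0.002
```

Run:
```python
from h import *
save("wrist","w22"); tgt('d',[-.132,.049,.079])
```

```text
d [-0.132, 0.049, 0.079] world [0.4512 0.209  0.079 ] shift now-axes [-3.   1.7  2.9] shift tgt-axes [-3.   1.7  2.9] turn [-0.2  0.  -0.1]
```

View pics/w22.png

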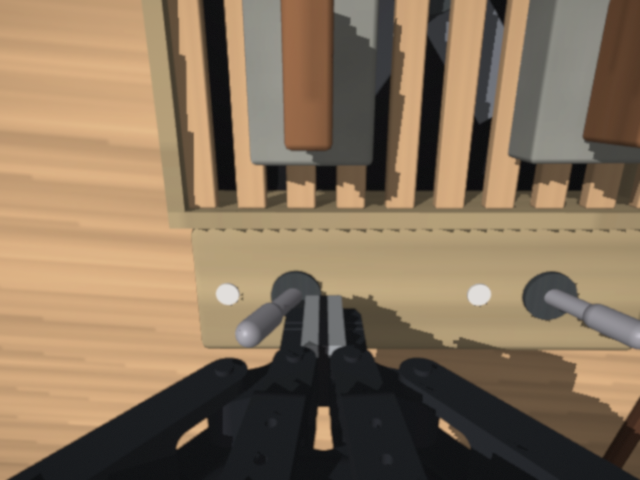

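The fan bat now leans to its dot, with its tip at (250,335) and the dot at (228,294). The heater is next.

>>> arm_command(
  moves=[
    [1,[15,0,0],[0,0,0]],
    [1,[0,0,-35],[0,0,0]],
    [1,[0,0,-35],[0,0,0]],
    [1,[45,0,0],[0,0,0]],
    [1,[48,0,0],[0,0,0]],
    [1,[46,0,0],[0,0,0]],
    [1,[0,0,0],[0,0,0]],
  ],
)

```text
clock: 31.95
position: [0.4647, 0.042, 0.154]
tcp_rot: [[0.08, -0.997, 0.004], [-0.997, -0.08, -0.001], [0.001, -0.004, -1.0]]
ft_force: [1.1, -0.3, 0.3]
finger_gap: 0.001
```

Run:
```python
from h import *
save("wrist","w23"); tgt('d',[-.132,-.107,.079])
```

```text
d [-0.132, -0.107, 0.079] world [0.464  0.0535 0.079 ] shift now-axes [-10.5   0.1  75. ] shift tgt-axes [-10.4  -0.2  75. ] turn [-0.2 -0.  -0.1]
```

View pics/w23.png

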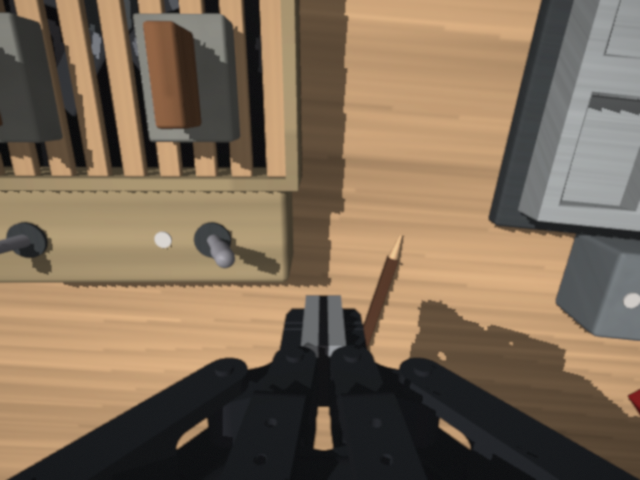

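>>> arm_command(
  moves=[
    [1,[-5,0,35],[0,0,0]],
    [1,[-4,0,35],[0,0,0]],
    [1,[0,0,4],[0,0,0]],
    [1,[0,0,0],[0,0,0]],
  ],
)

```text
clock: 32.5
position: [0.4644, 0.0532, 0.0799]
tcp_rot: [[0.082, -0.997, 0.006], [-0.997, -0.082, 0.0], [0.0, -0.006, -1.0]]
ft_force: [0.9, 0.1, 0.8]
finger_gap: 0.001
```

Run:
```python
from h import *
tgt('d',[-.132,-.064,.08])
```

```text
d [-0.132, -0.064, 0.08] world [0.4605 0.0964 0.08  ] shift now-axes [-43.3   0.4  -0.1] shift tgt-axes [-43.3   0.4  -0.1] turn [-0.3 -0.  -0. ]
```

>>> arm_command(
  moves=[
    [1,[-10,0,0],[0,0,0]],
    [1,[-8,0,0],[0,0,0]],
    [1,[-8,0,0],[0,0,0]],
    [1,[-8,0,0],[0,0,0]],
    [1,[-6,0,0],[0,0,0]],
    [1,[-4,0,0],[0,0,0]],
    [1,[0,0,0],[0,0,0]],
  ],
)

```text
clock: 33.38
position: [0.4618, 0.1008, 0.0833]
tcp_rot: [[0.082, -0.997, 0.01], [-0.997, -0.082, 0.0], [0.0, -0.01, -1.0]]
ft_force: [-0.9, -0.8, -0.4]
finger_gap: -0.002
```

Run:
```python
from h import *
save("wrist","w24"); tgt('d',[-.132,-.064,.08])
```

```text
d [-0.132, -0.064, 0.08] world [0.4605 0.0964 0.08  ] shift now-axes [4.2 1.7 3.3] shift tgt-axes [4.2 1.7 3.3] turn [-0.6 -0.   0. ]
```

View pics/w24.png

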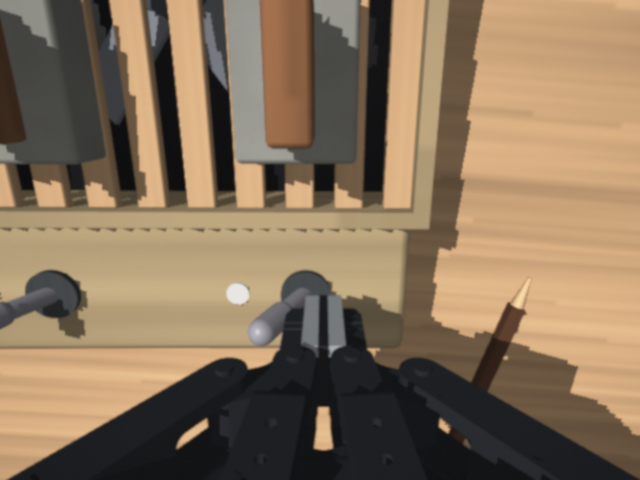

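The heater bat has snapped towards its dot, with its tip at (262,332). I retreat clear of everything and take final pictures.

>>> arm_command(
  moves=[
    [1,[20,0,0],[0,0,0]],
    [1,[0,0,-40],[0,0,0]],
    [1,[0,0,-40],[0,0,0]],
    [1,[0,0,-40],[0,0,0]],
    [1,[50,0,-30],[0,0,0]],
    [1,[50,0,0],[0,0,0]],
    [1,[50,0,0],[0,0,0]],
    [1,[50,0,0],[0,0,0]],
    [1,[50,0,0],[0,0,0]],
    [1,[50,0,0],[0,0,0]],
    [1,[0,0,0],[0,0,0]],
  ],
)

```text
clock: 34.8
position: [0.4857, -0.2305, 0.2381]
tcp_rot: [[0.082, -0.997, 0.01], [-0.997, -0.082, -0.001], [0.001, -0.01, -1.0]]
ft_force: [-1.2, 0.3, 0.4]
finger_gap: -0.0
```

Run:
```python
from h import *
save("scene","s25"); save("top","t25"); print(state()["clock"],state()["ft_force"])
a=cv2.imread("pics/t25.png"); cv2.imwrite("pics/t25c.png",cv2.resize(a[170:345,130:480],None,fx=2.2,fy=2.2,interpolation=cv2.INTER_CUBIC))
```

```text
34.9 [ 0.06399816  0.00095525 -0.18587202]
```

View pics/t25c.png

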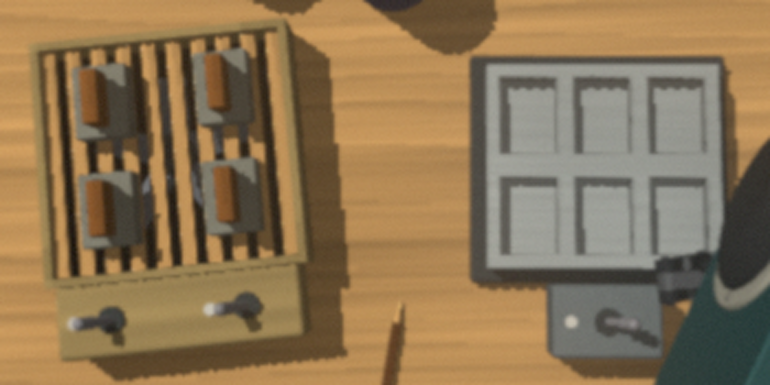

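View pics/s25.png

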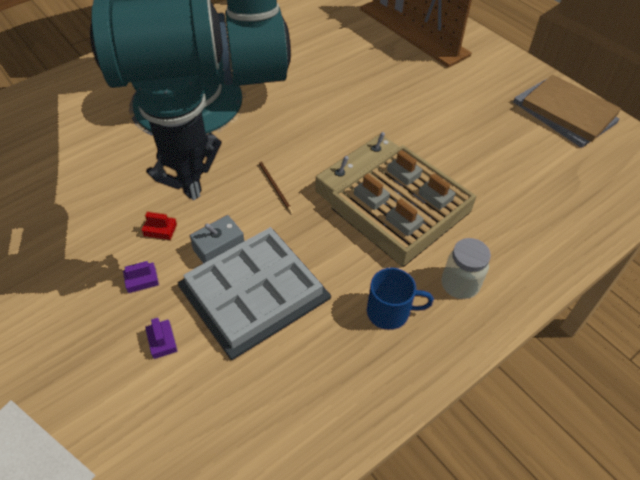

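Both dryer bats lean to their dots, the mould's bat leans away from its dot, and all four weights stand flat inside the lip. The arm is clear of everything, so I hand in.

```bash
python3 -c "
from cell import *
print(sign_off())"
```

```text
the job is handed in; nothing more can be done
None
```

The job is done and handed in at about 35 s on the robot's clock; the sign-off gave no verdict.

I switched the mould's warming plate off first. Then I lifted the four weights that were present out of the mould and stood them on the drying deck. After that I switched on the fan, and then the heater.

The last top and scene pictures show:
- **Mould:** it is empty, and its bat leans away from the dot (off).
- **Weights:** all four stand upright and apart from each other, inside the lip.
- **Dryer switches:** both bats lean to their white dots (on).
- **Bystanders and look-alikes:** the mug, jar, pencil, two purple look-alikes and the red one are where they started.
- **Robot:** it is clear of everything.

Three things were not quite as expected:
- My first mould fit was off by about 1.5 mm in y, and I corrected it before the first grasp.
- The first grip sat about 8 mm too high, so I opened, went lower and gripped again before lifting.
- The bat pushes and deck contacts were small; the largest force reading I saw was about 11 N, on the warming-plate switch.

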